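# Build up a speaker kit in its housing

### The arm

A 7-joint arm with a two-finger parallel gripper is mounted at the origin on the work surface. World frame = base frame: x ahead of the robot, y to its left, z up, the work surface at z = 0. Lengths are in m, angles in rad, forces in N, time in s.
With the tool pointing down it reaches from about 0.425 to 0.925 m from the base axis. Payload 6.8 kg.
Tool frame: the origin (TCP) lies at the very end of the fingers, on their centre line; the grasp point (between the pads) lies 19 mm behind it; z points along the fingers, x is the direction in which the jaws open and shut, and the axes are right-handed (so a half turn about z gives the same grasp; the last joint's range is limited). The gripper opens to 85 mm and grips with 20 to 120 N. Pads are 22 mm wide; open, the fingers measure 114 mm over their backs; the gripper's body (76 mm by 85 mm) begins 54 mm behind the grasp point. The pads swing forward as they close: fully open they stand 13 mm farther back than shut.
Start: joints at [1.193, 0.477, 0.022, 1.555, -0.011, 1.109, -0.083], TCP at [0.18, -0.651, 0.192] pointing down, gripper open.
Joint ranges: [-2.96, 2.96], [-0.34, 2.1], [-1.41, 1.46], [0.24, 2.44], [-1.37, 4.51], [0.17, 1.92], [-2.96, 2.96]. Speed limits (rad/s): [2.39, 2.39, 3.14, 3.14, 3.14, 3.14, 3.14].

### API

Orientations are given as a rotation vector (axis times angle).
In Python, from bench import get_obs, imaging, hand_in gives the robot as it stands.
- The arm moves only by the tool send_rows, never from a script. Its argument "motion" is a list of rows, each an object with "dp": the shift along the world's x, y, z in m, a list of three; "rot": the turn, a rotation vector about the world's x, y, z in rad, a list of three; "grip": the finger opening in m, from 0 to 0.0854. In form: [{"dp": [dx, dy, dz], "rot": [ax, ay, az], "grip": grip}, ...]. A call has 1 to 20 rows; each row shifts and turns the pose as measured when the row begins; what a row does not reach is not made up. A row lasts 1/8 s, in which the tool goes at most 62.5 mm and 10.7 degrees, less where a joint would pass 70% of its speed; a pose out of reach is approached as far as the arm can. A call is refused whole if a number of a shift passes 0.0625 or a number of a turn 0.188, either way. A call with a gripper value outside its range is refused whole. The fingers move at their own pace and stop on an object; "grip_force" is the grip in N (left out, the last holds). Time passes only in rows, so rows that do not move let the fingers close. It gives the time, the measured TCP pose, the force and the opening at its end, in the units of the state.
- get_obs(): the state, without advancing time (a new reading comes with each control period).
- imaging.grab_frame(name): name is "side" or "top" or "wrist"; returns a dict with "img" (400x640x3 uint8, red, green, blue), "fx", "fy", "cx", "cy" (pixels), "R" (3x3) and "t" (3): a world point X has camera coordinates R X + t. Camera axes: x right, y down, z forward; pixel columns grow to the right and rows downward; lengths in m; the calibration is good to about 2 mm. A picture is of the moment at which its call begins. There is no depth.
- hand_in(): hands the job in, once; it reports no verdict.
The state is a dict: "clock": time; "joints": joint angles; "qvel": joint speeds; "tau": joint torques, N m; "tcp_pos": TCP position; "orientation": TCP orientation; "contact_force": force on the tool from outside, world axes, zero at the start; "moment": the same for the moment, N m; "grip_width": finger opening in m.
Only numpy, scipy, OpenCV 4.12 (cv2) and the standard library are available. Lean on these libraries where they do the work, as an engineer would, in place of code of your own. Each camera call takes 0.05 s, during which the arm holds its last target. There are 200 camera calls.

### The job

Build up the speaker kit in the blue housing: first seat the black battery pack fully down at the end with the brass boss, then the white speaker module beside it so that the two L shapes interlock, then lay the green board flat on both, spacers up, and last the orange cover level on the spacers, bar up. Centre board and cover on the housing and line them up with it; set each part down gently, without dropping it, and leave the magnifier, pliers and spool where they are.

Things in the scene. Friction and masses are not known exactly. Their poses are not given: they have to be found in the camera images.
- housing: Blue open tray on a 156 x 100 aluminium plate, fixed (all mm). Origin: centre of underside, on the table; x along its length, z up. Inner floor 116 (x) x 60 (y), 6 above the table; walls end 16 above it, flaring outward over the top 5 as a lead-in (rim 136 x 80 outside). Brass boss, 10 across, top 15 above table, in the corner at x -53, y 25. Parts go with axes parallel to its own, same way round.
- battery_c (a point): Black L-shaped battery pack, 34 mm tall, brass cells on top. Point: half-way up (17), on the grip line. Block x -24..18, y -27..27 (grip across y, 54 wide), corner at -x, +y notched 10 x 10 for the boss; tongue 24 tall with red dot x 18..46, y 1.5..27. Seated: this point at housing x -31, y 0, underside on its floor (3 mm play around).
- speaker_c (a point): White L-shaped speaker module, 34 mm tall, dark round grille on top. Point: half-way up (17), at the centre of its block, 37 (x) x 54 (y; grip across y). Tongue 24 tall with green square x -46.5..-18.5, y -27..-1.5, goes beside the pack's tongue. Seated: this point at housing x 36.5, y 0, underside on its floor (3 mm play around).
- board_c (a point): Green circuit board 96 (x) x 50 (y) x 4 mm, red lamps. In its middle an aluminium heatsink 34 (x) x 16 (y), 18 tall: grip it across y. Four brass spacers 20 tall, 8 across, at x +-42, y +-19. Point: half-way up the heatsink, 13 above the underside. Goes at housing x 0, y 0 (either way round), underside 40 above the table, on both modules.
- cover_c (a point): Orange cover plate 110 (x) x 64 (y) x 5 mm with a black grip bar in the middle of its top, 44 (x) x 14 (y), 20 tall: grip it across y. Point: half-way up the bar, 15 above the underside. Goes at housing x 0, y 0 (either way round), underside 64 above the table, on the board's spacers.
- magnifier: Bystander: magnifying glass lying flat, lens 84 mm across and 16 mm thick, blue handle towards its -y to 144 mm from the lens centre. Origin: under the lens centre. Leave alone.
- pliers: Bystander: yellow-handled pliers lying flat, 155 mm long along its y, 12 mm thick. Origin on the table near the middle. Leave alone.
- spool: Bystander: bare metal solder spool standing on end, 52 mm across, 34 mm tall. Origin: centre of its underside. Leave alone.
Mind the look-alikes: they are no part of the job. Of the things that look like the part that bears cover_c, the smallest one is meant.

How it is judged:
By the outcome, as a careful person would: the job done as asked, in the order asked, and still so for the second after the job is handed in, with the robot touching nothing.
It also fails if it takes over 112 s, if anything falls off the work surface, if the arm or the gripper's body presses on something with over 40 N, if the wrist force passes 120 N, or if a joint passes its speed limit or range.

## Working session

There is one attempt and no reset: what is moved stays moved. The work goes in short steps, Python scripts to look and compute and a tool call to move; the robot and the scene stay as the last step left them, time stands still between calls to the robot, and variables do not carry over. Pictures are saved under pics/ and viewed, about 12 in all and at most 16, crops included, and the job is handed in when it is done.

Besides the shell and the picture viewer there is one more tool, called after "Request:" by a JSON object that holds its "api" and its "payload". send_rows: Moves the arm, as the interface text tells. Its arguments: {"type":"object","properties":{"motion":{"type":"array","items":{"type":"object","properties":{"dp":{"type":"array","items":{"type":"number"}},"rot":{"type":"array","items":{"type":"number"}},"grip":{"type":"number"}}}},"grip_force":{"type":"number"}},"required":["motion"]}

```bash
ls; mkdir -p pics; cat > h.py <<'E'
import numpy as np,cv2,pickle
from bench import get_obs,imaging,hand_in
def snap(n,tag):
    f=imaging.grab_frame(n); pickle.dump(f,open(f'pics/{tag}.pkl','wb'))
    cv2.imwrite(f'pics/{tag}.png',f['img'][:,:,::-1]); return f
def load(tag): return pickle.load(open(f'pics/{tag}.pkl','rb'))
def pix(f,X):
    c=f['R']@np.asarray(X,float)+np.ravel(f['t']); return np.array([f['fx']*c[0]/c[2]+f['cx'],f['fy']*c[1]/c[2]+f['cy']])
def world(f,u,v,z):
    R=np.asarray(f['R']);t=np.ravel(f['t']);C=-R.T@t
    d=R.T@np.array([(u-f['cx'])/f['fx'],(v-f['cy'])/f['fy'],1]); return C+d*(z-C[2])/d[2]
def crop(tag,x0,y0,x1,y1,s,out):
    i=cv2.imread(f'pics/{tag}.png')[y0:y1,x0:x1]; cv2.imwrite(f'pics/{out}.png',cv2.resize(i,None,fx=s,fy=s,interpolation=cv2.INTER_CUBIC))
E
python3 - <<'E'
from h import *
for n in('top','side','wrist'):
    f=snap(n,n+'0'); print(n,f['fx'],f['cx'],f['cy'],-np.asarray(f['R']).T@np.ravel(f['t']),np.round(f['R'],3).tolist())
print(get_obs())
E
```

```text
pics
top 361.1854796301659 312.96223995137 196.6307241261135 [ 0.54488004 -0.05579034  1.12734019] [[0.02, -0.999, -0.024], [-0.999, -0.019, -0.043], [0.043, 0.025, -0.999]]
side 496.4369550335096 317.4680790936042 207.17561088530096 [-0.05247668  1.00305386  1.03151433] [[-0.842, -0.54, 0.012], [-0.348, 0.526, -0.776], [0.413, -0.657, -0.631]]
wrist 313.3334227353876 320.5991626004629 201.3358013620963 [ 0.24214016 -0.63220696  0.37296267] [[0.266, -0.964, -0.001], [-0.931, -0.257, 0.258], [-0.249, -0.068, -0.966]]
{'clock': 0.15, 'joints': array([ 1.19289541,  0.47761154,  0.022371  ,  1.55619772, -0.01150096,
        1.10928893, -0.08309799]), 'qvel': array([ 0.00241284, -0.00258365,  0.00376161, -0.00232198,  0.00211562,
       -0.00034948, -0.00078419]), 'tau': array([ 2.63308015e-03, -5.96926618e+01,  1.61028631e+00, -2.81488699e+01,
        1.26924890e-02,  6.64486855e-03,  3.40237875e-05]), 'tcp_pos': array([ 0.17975894, -0.65010908,  0.19085993]), 'orientation': array([-2.49942766e+00,  1.90204344e+00,  1.81661746e-03]), 'contact_force': array([-0.68485328, -0.17727815, -0.60144648]), 'moment': array([-0.00044811, -0.08332638,  0.00759063]), 'grip_width': 0.0854009249843359}
```

View pics/top0.png

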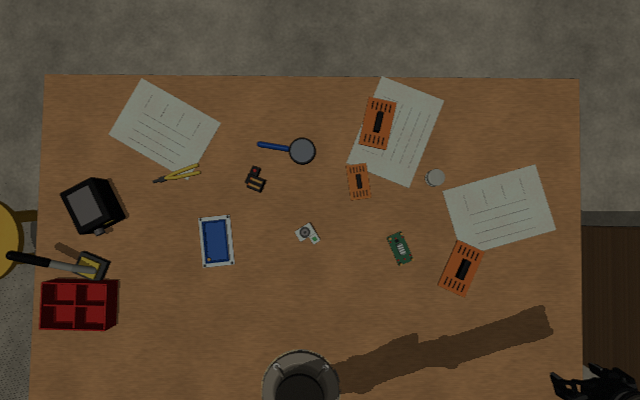

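View pics/side0.png

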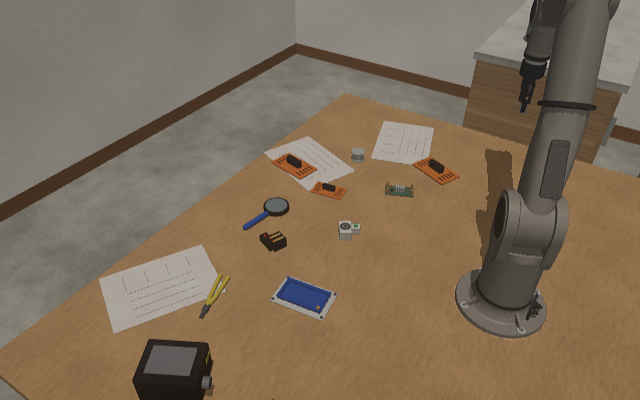

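The top view shows the housing (216,240), battery (256,179), speaker (307,234), board (400,248) and three covers. The smallest cover is at (359,181), about 35 px long, which matches 110 mm. I'll enlarge these next.

```bash
python3 - <<'E'
from h import *
i=cv2.imread('pics/top0.png')
def c(x,y,w,h,s): return cv2.resize(i[y:y+h,x:x+w],None,fx=s,fy=s,interpolation=cv2.INTER_CUBIC)
# all 50x... tiles at 6x ; tile 60x60 ->
t=[c(x,y,62,62,4) for x,y in((186,210),(226,150),(276,205),(370,218),(328,150))]+[np.zeros((248,248,3),np.uint8)]
m=np.vstack([np.hstack(t[:3]),np.hstack(t[3:])])
cv2.imwrite('pics/topmos.png',m)
i=cv2.imread('pics/side0.png')
t=[c(x,y,66,50,4) for x,y in((270,270),(245,215),(320,205),(368,165),(300,165))]+[np.zeros((200,264,3),np.uint8)]
cv2.imwrite('pics/sidemos.png',np.vstack([np.hstack(t[:3]),np.hstack(t[3:])]))
E
```

```text
(no output)
```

View pics/topmos.png

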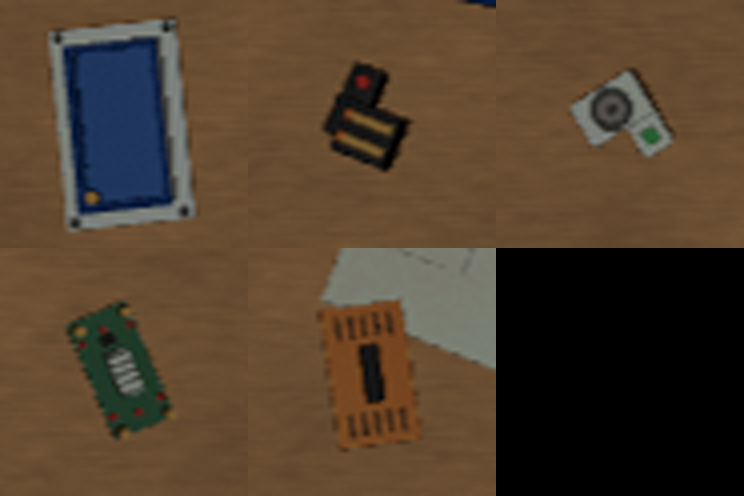

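View pics/sidemos.png

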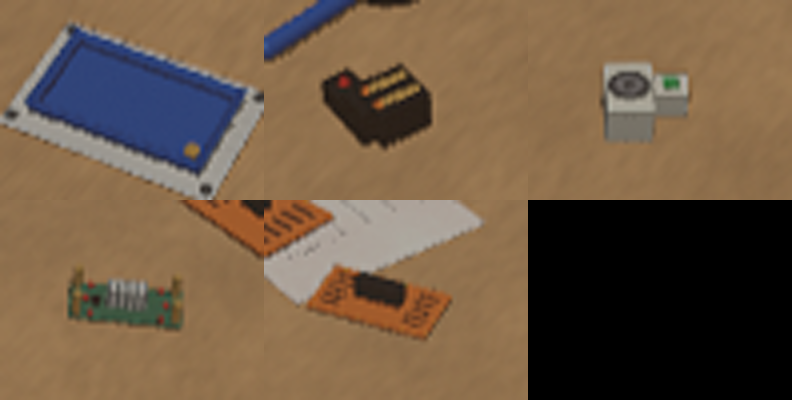

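```bash
cat >> h.py <<'E'
from scipy.optimize import least_squares
def fit(obs,x0,z0=0.):
    """obs: list of (frame, model_mm(3), pixel(2)); returns x,y,yaw and residuals"""
    def r(p):
        c,s=np.cos(p[2]),np.sin(p[2]); o=[]
        for f,m,q in obs:
            m=np.array(m)/1e3; X=[p[0]+c*m[0]-s*m[1],p[1]+s*m[0]+c*m[1],m[2]+z0]
            o.append(pix(f,X)-q)
        return np.ravel(o)
    a=least_squares(r,x0,loss='soft_l1',f_scale=1.); return a.x,r(a.x).reshape(-1,2)
def show(n,obs,x0,z0=0.):
    p,r=fit(obs,x0,z0); print(n,np.round(p[:2]*1e3,1),'yaw %.2f deg'%np.degrees(p[2]),'res',np.round(r,1).tolist()); return p
E
python3 - <<'E'
from h import *
T=load('top0')
def o(off,l): return [(T,m,(off[0]+q[0]/4,off[1]+q[1]/4)) for m,q in l]
D=np.radians
show('housing',o((186,210),[((-78,50,3),(69,230)),((78,50,3),(49,32)),((78,-50,3),(176,17)),((-78,-50,3),(196,214)),((-53,25,15),(92,198))]),(.45,.25,0))
show('batt',o((226,150),[((18,-27,34),(162,122)),((-24,-27,34),(137,170)),((32,14.25,24),(114,83)),((46,27,24),(107,62)),((46,1.5,24),(140,70))]),(.6,.15,D(-27)))
show('spk',o((276,205),[((0,0,34),(115,108)),((-32.5,-14.25,24),(154,134)),((18.5,27,34),(74,105))]),(.4,.0,D(33)))
show('board',o((370,218),[((42,19,24),(80,82)),((42,-19,24),(125,62)),((-42,19,24),(122,187)),((-42,-19,24),(168,163)),((0,0,22),(122,122))]),(.4,-.3,D(20)))
show('cover',o((328,150),[((55,32,5),(72,62)),((55,-32,5),(152,52)),((-55,-32,5),(172,190)),((-55,32,5),(93,202)),((0,0,25),(123,125))]),(.6,-.2,0))
from scipy.spatial.transform import Rotation as Ro
s=get_obs();M=Ro.from_rotvec(s['orientation']).as_matrix();print(M.round(3))
f=load('wrist0');print('cam in tool',(M.T@(-np.asarray(f['R']).T@np.ravel(f['t'])-s['tcp_pos'])).round(4),(f['R']@M).round(3))
E
```

```text
housing [449.2 270.7] yaw 7.79 deg res [[0.0, 0.1], [-0.0, -0.2], [-0.2, -0.1], [0.0, 0.5], [0.2, -0.3]]
batt [632.8 149.2] yaw -19.89 deg res [[-1.0, -0.8], [0.2, 0.0], [0.7, 0.2], [0.3, -0.2], [-0.3, 0.7]]
spk [484.6  -6.1] yaw 31.95 deg res [[0.2, -0.1], [0.1, 0.1], [-0.3, -0.0]]
board [ 439.6 -296.7] yaw 23.74 deg res [[-0.4, -0.2], [-0.1, -0.0], [0.0, -0.6], [0.2, 0.6], [0.2, 0.2]]
cover [ 642.4 -167.8] yaw 9.13 deg res [[-0.3, 0.1], [0.1, -0.3], [0.3, 0.2], [-0.5, 0.1], [0.4, -0.2]]
[[ 0.267 -0.964 -0.   ]
 [-0.964 -0.267  0.001]
 [-0.001  0.    -1.   ]]
cam in tool [-0.0009 -0.0649 -0.1821] [[ 1.     0.001 -0.   ]
 [-0.001  0.966 -0.258]
 [ 0.     0.258  0.966]]
```

Request:
{"api": "send_rows", "payload": {"motion": [{"dp":[0.0302,0.0533,0],"rot":[0,0,-0.0412],"grip":0.085},{"dp":[0.0302,0.0533,0],"rot":[0,0,-0.0412],"grip":0.085},{"dp":[0.0302,0.0533,0],"rot":[0,0,-0.0412],"grip":0.085},{"dp":[0.0302,0.0533,0],"rot":[0,0,-0.0412],"grip":0.085},{"dp":[0.0302,0.0533,0],"rot":[0,0,-0.0412],"grip":0.085},{"dp":[0.0302,0.0533,0],"rot":[0,0,-0.0412],"grip":0.085},{"dp":[0.0302,0.0533,0],"rot":[0,0,-0.0412],"grip":0.085},{"dp":[0.0302,0.0533,0],"rot":[0,0,-0.0412],"grip":0.085},{"dp":[0.0302,0.0533,0],"rot":[0,0,-0.0412],"grip":0.085},{"dp":[0.0302,0.0533,0],"rot":[0,0,-0.0412],"grip":0.085},{"dp":[0.0302,0.0533,0],"rot":[0,0,-0.0412],"grip":0.085},{"dp":[0.0302,0.0533,0],"rot":[0,0,-0.0412],"grip":0.085},{"dp":[0.0302,0.0533,0],"rot":[0,0,-0.0412],"grip":0.085}]}}

```text
clock: 1.78
tcp_pos: [0.5731, 0.0555, 0.1894]
orientation: [1.871, -2.523, 0.0]
contact_force: [1.3, -0.7, -0.2]
grip_width: 0.0847
```

Request:
{"api": "send_rows", "payload": {"motion": [{"dp":[0.03,0.047,-0.015],"rot":[0,0,-0.025],"grip":0.085},{"dp":[0.03,0.047,-0.015],"rot":[0,0,-0.025],"grip":0.085},{"dp":[0,0,0],"rot":[0,0,0],"grip":0.085},{"dp":[0,0,0],"rot":[0,0,0],"grip":0.085}]}}

```text
clock: 2.28
tcp_pos: [0.635, 0.1586, 0.1568]
orientation: [1.813, -2.565, -0.003]
contact_force: [-0.0, 0.4, -0.3]
grip_width: 0.0849
```

```bash
python3 - <<'E'
from h import *
snap('wrist','w1'); crop('w1',170,60,490,300,2.5,'w1c')
s=get_obs();print(s['tcp_pos'],s['orientation'],s['qvel'].round(3))
E
```

```text
[0.63469573 0.15903864 0.15687782] [ 1.81351307 -2.56510335 -0.00389465] [ 0.013 -0.019  0.     0.011 -0.003  0.001  0.001]
```

View pics/w1c.png

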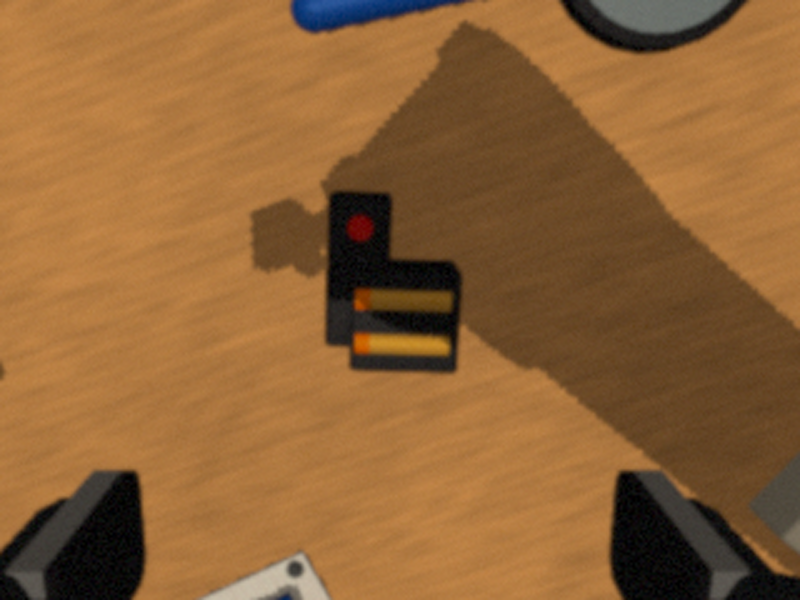

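```bash
python3 - <<'E'
from h import *
f=load('w1')
L=[((18,-27,34),(460,262)),((-24,-27,34),(456,373)),((-24,17,34),(351,371)),((-14,27,34),(327,345)),((46,27,24),(330,192)),((46,1.5,24),(391,194)),((32,14.25,24),(360,229))]
show('batt',[(f,m,(170+q[0]/2.5,60+q[1]/2.5)) for m,q in L],(.63,.15,-.4))
# housing corner bolt seen
print(world(f,170+303/2.5,60+552/2.5,3), 'pred housing corners from top:')
for m in((.078,.05),(.078,-.05)):
    c,s=np.cos(.136),np.sin(.136);print(.4492+c*m[0]-s*m[1],.2707+s*m[0]+c*m[1])
E
```

```text
batt [632.4 152.9] yaw -20.60 deg res [[1.4, 2.8], [1.0, -0.4], [-0.3, -0.4], [-0.6, 0.3], [-1.1, 0.1], [0.4, -0.3], [-0.3, -0.2]]
[ 2.0094804  -0.62423497  3.        ] pred housing corners from top:
0.5197007099023845 0.3308136415737711
0.5332588243902097 0.2317370170272363
```

Request:
{"api": "send_rows", "payload": {"motion": [{"dp":[-0.0012,-0.0032,-0.04],"rot":[0,0,-0.01],"grip":0.085},{"dp":[-0.0012,-0.0033,-0.04],"rot":[0,0,-0.01],"grip":0.085},{"dp":[0,0,-0.03],"rot":[0,0,0],"grip":0.085},{"dp":[0,0,0],"rot":[0,0,0],"grip":0.085}]}}

```text
clock: 2.82
tcp_pos: [0.6329, 0.1459, 0.0476]
orientation: [-1.776, 2.588, -0.003]
contact_force: [-0.1, -0.1, 0.8]
grip_width: 0.0853
```

```bash
cat >> h.py <<'E'
def st():
    s=get_obs();r=s['orientation'];a=2*np.degrees(np.arctan2(r[1],r[0]));n=np.linalg.norm(r)
    from scipy.spatial.transform import Rotation as Ro
    print('tcp',(s['tcp_pos']*1e3).round(1),'a %.2f'%((a+180)%360-180),'toolz',Ro.from_rotvec(r).as_matrix()[:,2].round(3),'F',s['contact_force'].round(1),'g %.1f'%(s['grip_width']*1e3),'t',round(s['clock'],2))
    return s
E
python3 - <<'E'
from h import *
st();snap('wrist','w2'); crop('w2',160,80,480,320,2.5,'w2c')
E
```

```text
tcp [632.9 145.9  47.6] a -111.08 toolz [ 0.003  0.    -1.   ] F [-0.1 -0.1  0.8] g 85.3 t 2.83
```

View pics/w2c.png

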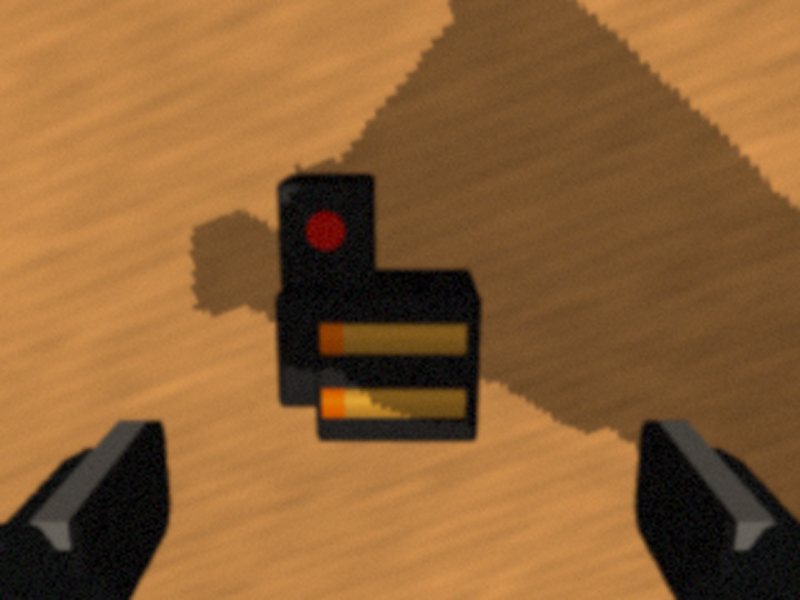

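```bash
python3 - <<'E'
from h import *
f=load('w2')
L=[((18,-27,34),(479,298)),((-24,-27,34),(476,440)),((-24,17,34),(319,440)),((-14,27,34),(279,406)),((18,27,34),(277,292)),((32,14.25,24),(326,231)),((32,14.25,24),(326,231))]
show('batt',[(f,m,(160+q[0]/2.5,80+q[1]/2.5)) for m,q in L],(.63,.15,-.4))
E
```

```text
batt [632.7 152.8] yaw -21.51 deg res [[1.8, -2.3], [1.0, 1.0], [-1.1, 0.6], [-0.3, 0.3], [-1.2, -0.4], [0.1, 0.0], [0.1, 0.0]]
```

Request:
{"api": "send_rows", "payload": {"motion": [{"dp":[-0.0003,0.0068,-0.005],"rot":[0,0,0],"grip":0.085},{"dp":[0,0,-0.0245],"rot":[0,0,0],"grip":0.085},{"dp":[0,0,0],"rot":[0,0,0],"grip":0.085},{"dp":[0,0,0],"rot":[0,0,0],"grip":0.045},{"dp":[0,0,0],"rot":[0,0,0],"grip":0.045},{"dp":[0,0,0],"rot":[0,0,0],"grip":0.045},{"dp":[0,0,0],"rot":[0,0,0],"grip":0.045}], "grip_force": 50}}

```text
clock: 3.75
tcp_pos: [0.64, 0.1559, 0.0288]
orientation: [-1.765, 2.575, -0.011]
contact_force: [-0.7, 0.3, -0.5]
grip_width: 0.0449
```

```bash
python3 -c "
from h import *
st()"
```

```text
tcp [640.  155.9  28.8] a -111.15 toolz [ 0.02   0.005 -1.   ] F [-0.7  0.3 -0.5] g 44.9 t 3.75
```

```bash
python3 - <<'E'
from h import *
st();snap('wrist','w3'); crop('w3',160,160,480,400,2.5,'w3c')
E
```

```text
tcp [640.  155.9  28.8] a -111.15 toolz [ 0.02   0.005 -1.   ] F [-0.7  0.3 -0.5] g 44.9 t 3.75
```

View pics/w3c.png

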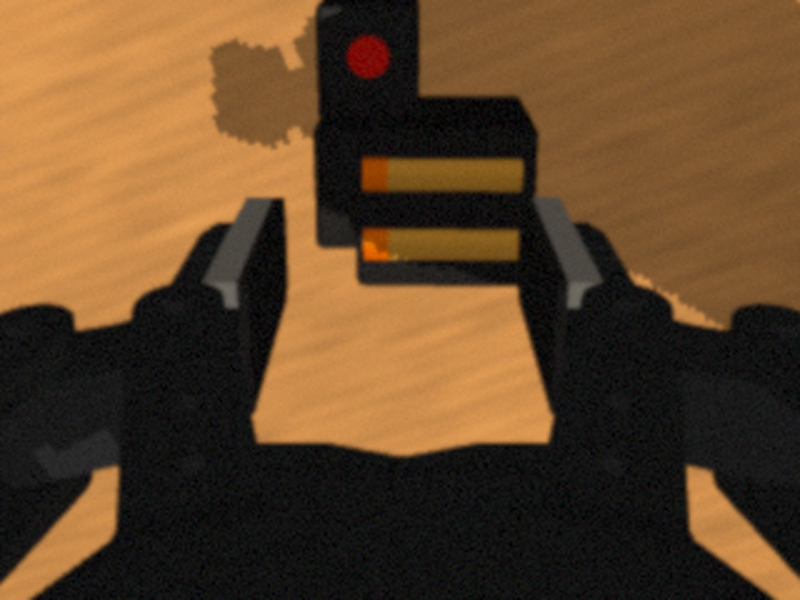

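```bash
python3 - <<'E'
from h import *
f=load('w3')
L=[((18,-27,34),(536,136)),((-24,17,34),(359,284)),((-14,27,34),(318,246)),((18,27,34),(317,124)),((32,14.25,24),(368,57)),((32,14.25,24),(368,57))]
O=[(f,m,(160+q[0]/2.5,160+q[1]/2.5)) for m,q in L]
p=show('batt',O,(.63,.15,-.4))
for dz in(-.02,-.01,.01): show(dz,O,(.63,.15,-.4),dz)
f2=load('w2')
L=[((-24,-27,34),(476,440)),((-24,17,34),(319,440)),((-14,27,34),(279,406)),((18,27,34),(277,292)),((32,14.25,24),(326,231)),((32,14.25,24),(326,231))]
for dz in(-.02,-.01,.0): show(dz,[(f2,m,(160+q[0]/2.5,80+q[1]/2.5)) for m,q in L],(.63,.15,-.4),dz)
for n,ff in(('w1',load('w1')),('w2',f2),('w3',f)):print(n,-np.asarray(ff['R']).T@np.ravel(ff['t']))
s=get_obs();print('tcp pix crop',(pix(f,s['tcp_pos'])-(160,160))*2.5)
E
```

```text
batt [632.4 152.6] yaw -21.37 deg res [[2.6, -4.6], [-0.6, 0.8], [-0.6, 1.0], [-1.4, -0.4], [0.5, 0.1], [0.5, 0.1]]
-0.02 [626.6 156.5] yaw -22.16 deg res [[-4.8, -2.3], [-1.2, -4.1], [0.5, -2.7], [0.5, 0.9], [0.5, 4.2], [0.5, 4.2]]
-0.01 [629.3 154.5] yaw -21.80 deg res [[-1.1, -3.2], [-0.7, -1.6], [0.3, -0.8], [-0.1, 0.5], [0.7, 2.4], [0.7, 2.4]]
0.01 [634.3 151.1] yaw -21.33 deg res [[7.0, -3.8], [-0.5, 5.2], [-1.5, 4.6], [-2.5, 0.4], [0.7, -0.7], [0.7, -0.7]]
-0.02 [628.  156.7] yaw -21.24 deg res [[-4.2, -3.5], [-0.5, -3.6], [1.6, -2.6], [0.8, 0.9], [-0.0, 3.4], [-0.0, 3.4]]
-0.01 [630.3 154.5] yaw -21.12 deg res [[-1.3, -1.5], [-0.3, -1.5], [1.1, -1.1], [0.1, 0.4], [0.1, 1.9], [0.1, 1.9]]
0.0 [632.8 152.5] yaw -21.15 deg res [[1.5, 0.4], [-0.5, 0.4], [0.2, 0.2], [-1.0, -0.5], [0.1, -0.2], [0.1, -0.2]]
w1 [0.69616402 0.13728551 0.33894357]
w2 [0.69257848 0.12305088 0.23003088]
w3 [0.69660817 0.13204496 0.21211796]
tcp pix crop [403.04251432 165.44623553]
```

```bash
python3 - <<'E'
from h import *
from scipy.spatial.transform import Rotation as Ro
f=load('w3');s=get_obs();M=Ro.from_rotvec(s['orientation']).as_matrix()
for w,ys in((.0225,(0,)),(.03,(0,))):
  for t in(0,.005,.008,.011):
    for y in(-.011,.011): print(w,t,y,((pix(f,s['tcp_pos']+M@[w,y,-t])-(160,160))*2.5).round())
f=load('w2')
E
```

```text
0.0225 0 -0.011 [496. 122.]
0.0225 0 0.011 [493. 207.]
0.0225 0.005 -0.011 [498. 128.]
0.0225 0.005 0.011 [496. 215.]
0.0225 0.008 -0.011 [500. 132.]
0.0225 0.008 0.011 [497. 220.]
0.0225 0.011 -0.011 [501. 136.]
0.0225 0.011 0.011 [498. 225.]
0.03 0 -0.011 [527. 122.]
0.03 0 0.011 [523. 207.]
0.03 0.005 -0.011 [530. 128.]
0.03 0.005 0.011 [526. 215.]
0.03 0.008 -0.011 [532. 132.]
0.03 0.008 0.011 [528. 220.]
0.03 0.011 -0.011 [534. 136.]
0.03 0.011 0.011 [530. 225.]
```

```bash
python3 - <<'E'
from h import *
S=snap('side','s4');T=snap('top','t4');s=st()
X=s['tcp_pos'];print('tcp pix side',pix(S,X),'top',pix(T,X),'up50',pix(S,X+[0,0,.05]),'batt',pix(S,[.6325,.1525,.034]))
a=cv2.imread('pics/s4.png')[150:300,190:350];b=cv2.imread('pics/t4.png')[110:260,195:355]
cv2.imwrite('pics/m4.png',cv2.resize(np.hstack([a,b]),None,fx=2.5,fy=2.5,interpolation=cv2.INTER_CUBIC))
E
```

```text
tcp [639.8 155.8  28.5] a -111.15 toolz [ 0.019  0.005 -1.   ] F [ 0.2  0.4 -0.2] g 44.8 t 3.9
tcp pix side [271.37912889 237.79005017] top [253.35136541 179.89184714] up50 [270.57341216 225.12203936] batt [273.93282295 236.70029027]
```

View pics/m4.png

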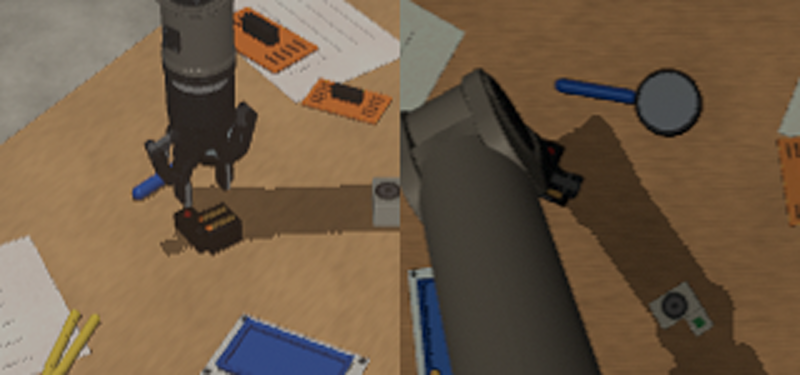

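```bash
python3 - <<'E'
from h import *
s=get_obs();print(s['joints'].round(3),s['qvel'].round(4),s['tau'].round(2),s['moment'])
E
```

```text
[-0.127  0.635 -0.289  1.722  0.241  0.799 -2.469] [-0.0003  0.002   0.0016  0.0024 -0.0001  0.0001 -0.0005] [-1.000e-02 -6.282e+01 -3.700e+00 -2.250e+01  3.000e-02 -8.000e-02
  0.000e+00] [0.01598087 0.03889376 0.04440605]
```

Request:
{"api": "send_rows", "payload": {"motion": [{"dp":[0,0,0.02],"rot":[0,0,0],"grip":0.085},{"dp":[0,0,0],"rot":[0,0,0],"grip":0.085},{"dp":[0,0,0],"rot":[0,0,0],"grip":0.085}]}}

```text
clock: 4.28
tcp_pos: [0.6401, 0.1558, 0.0505]
orientation: [-1.765, 2.575, -0.011]
contact_force: [0.6, -0.2, -0.3]
grip_width: 0.0851
```

```bash
python3 - <<'E'
from h import *
s=st();print(s['joints'].round(3),s['qvel'].round(4))
E
```

```text
tcp [640.1 155.8  50.5] a -111.16 toolz [ 0.02   0.005 -1.   ] F [ 0.6 -0.2 -0.3] g 85.1 t 4.28
[-0.122  0.608 -0.297  1.711  0.23   0.836 -2.46 ] [-0.0008 -0.0163 -0.0024 -0.0161 -0.0019  0.0017  0.0024]
```

```bash
python3 - <<'E'
from h import *
from scipy.spatial.transform import Rotation as Ro
S=load('s4');X=np.array([.6398,.1558,.0285]);a=np.radians(-111.15);d=np.array([np.cos(a),np.sin(a),0])
for w in(.0225,.03):
  for t in(0,.01,.03,.045): print(w,t,[((pix(S,X+k*w*d+[0,0,t])-(190,150))*2.5).round().tolist() for k in(-1,1)])
for n,f,X,g in(('w2','w2',(.6329,.1459,.0476),.0425),):
  pass
f=imaging.grab_frame('wrist');cv2.imwrite('pics/w5.png',f['img'][:,:,::-1])
s=get_obs();M=Ro.from_rotvec(s['orientation']).as_matrix();print('cam in tool',(M.T@(-np.asarray(f['R']).T@np.ravel(f['t'])-s['tcp_pos'])).round(4))
a=cv2.imread('pics/s4.png')[195:255,240:310]
cv2.imwrite('pics/m5.png',np.hstack([cv2.resize(a,None,fx=6,fy=6,interpolation=cv2.INTER_CUBIC),cv2.resize(cv2.imread('pics/w5.png')[:,160:480],(360,450))[:360]]))
E
```

```text
0.0225 0 [[187.0, 227.0], [219.0, 212.0]]
0.0225 0.01 [[187.0, 221.0], [219.0, 206.0]]
0.0225 0.03 [[186.0, 208.0], [218.0, 193.0]]
0.0225 0.045 [[185.0, 198.0], [218.0, 184.0]]
0.03 0 [[182.0, 229.0], [225.0, 210.0]]
0.03 0.01 [[181.0, 223.0], [224.0, 203.0]]
0.03 0.03 [[180.0, 211.0], [224.0, 191.0]]
0.03 0.045 [[180.0, 201.0], [223.0, 181.0]]
cam in tool [-0.0002 -0.0643 -0.182 ]
```

View pics/m5.png

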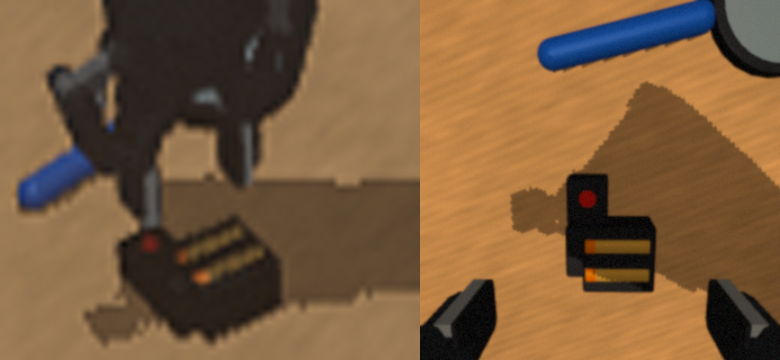

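Request:
{"api": "send_rows", "payload": {"motion": [{"dp":[0,0,0],"rot":[0,0,0],"grip":0.085},{"dp":[0,0,0],"rot":[0,0,0],"grip":0.085},{"dp":[0,0,0],"rot":[0,0,0],"grip":0.085}]}}

```text
clock: 4.7
tcp_pos: [0.6399, 0.1558, 0.0499]
orientation: [-1.765, 2.576, -0.01]
contact_force: [-0.3, -0.2, 0.4]
grip_width: 0.0849
```

Request:
{"api": "send_rows", "payload": {"motion": [{"dp":[-0.0075,-0.003,-0.01],"rot":[-0.005,0.02,0],"grip":0.085},{"dp":[0,0,-0.01],"rot":[0,0,0],"grip":0.085}]}}

```text
clock: 4.95
tcp_pos: [0.6321, 0.1526, 0.0292]
orientation: [1.775, -2.591, -0.001]
contact_force: [-0.5, 0.1, 0.4]
grip_width: 0.0847
```

Request:
{"api": "send_rows", "payload": {"motion": [{"dp":[0,0,-0.01],"rot":[0,0,0],"grip":0.085},{"dp":[0,0,0],"rot":[0,0,0],"grip":0.085}]}}

```text
clock: 5.2
tcp_pos: [0.6309, 0.1522, 0.0166]
orientation: [1.774, -2.588, -0.003]
contact_force: [0.7, 0.0, 0.7]
grip_width: 0.0853
```

Request:
{"api": "send_rows", "payload": {"motion": [{"dp":[0,0,0],"rot":[0,0,0],"grip":0.06},{"dp":[0,0,0],"rot":[0,0,0],"grip":0.06}], "grip_force": 20}}

```text
clock: 5.45
tcp_pos: [0.6311, 0.1524, 0.0167]
orientation: [1.774, -2.589, -0.003]
contact_force: [0.6, -0.2, 0.4]
grip_width: 0.06
```

```bash
python3 - <<'E'
from h import *
st();snap('wrist','w6');S=snap('side','s6')
a=cv2.imread('pics/s6.png')[195:255,240:310]
cv2.imwrite('pics/m6.png',np.hstack([cv2.resize(a,None,fx=6,fy=6,interpolation=cv2.INTER_CUBIC)]+[cv2.resize(cv2.imread('pics/w6.png')[160:400,200:440],(360,360))]))
E
```

```text
tcp [631.1 152.4  16.7] a -111.15 toolz [-0.004 -0.001 -1.   ] F [ 0.6 -0.2  0.4] g 60.0 t 5.45
```

View pics/m6.png

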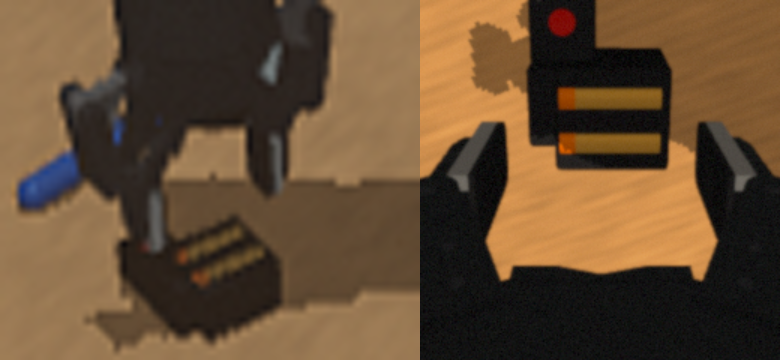

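Request:
{"api": "send_rows", "payload": {"motion": [{"dp":[0.0013,0.0002,-0.01],"rot":[0,0,0],"grip":0.06},{"dp":[0,0,0],"rot":[0,0,0],"grip":0.06},{"dp":[0,0,0],"rot":[0,0,0],"grip":0.053}], "grip_force": 20}}

```text
clock: 5.92
tcp_pos: [0.6329, 0.1527, 0.0064]
orientation: [1.775, -2.589, -0.002]
contact_force: [-0.3, -0.6, -0.7]
grip_width: 0.0531
```

```bash
python3 - <<'E'
from h import *
st()
E
```

```text
tcp [632.9 152.7   6.4] a -111.15 toolz [-0.003 -0.    -1.   ] F [-0.3 -0.6 -0.7] g 53.1 t 5.92
```

Request:
{"api": "send_rows", "payload": {"motion": [{"dp":[0,0,0],"rot":[0,0,0],"grip":0.048},{"dp":[0,0,0],"rot":[0,0,0],"grip":0.048}], "grip_force": 20}}

```text
clock: 6.18
tcp_pos: [0.6329, 0.1527, 0.0065]
orientation: [1.775, -2.589, -0.002]
contact_force: [-0.1, 0.1, -0.8]
grip_width: 0.0479
```

```bash
python3 - <<'E'
from h import *
st()
E
```

```text
tcp [632.9 152.7   6.5] a -111.15 toolz [-0.003 -0.    -1.   ] F [-0.1  0.1 -0.8] g 47.9 t 6.17
```

Request:
{"api": "send_rows", "payload": {"motion": [{"dp":[0,0,0],"rot":[0,0,0],"grip":0.075},{"dp":[0,0,0],"rot":[0,0,0],"grip":0.075},{"dp":[0,0,-0.009],"rot":[0,0,0],"grip":0.075},{"dp":[0,0,-0.008],"rot":[0,0,0],"grip":0.075},{"dp":[0,0,-0.007],"rot":[0,0,0],"grip":0.075},{"dp":[0,0,0],"rot":[0,0,0],"grip":0.065}], "grip_force": 20}}

```text
clock: 6.92
tcp_pos: [0.6324, 0.1525, -0.0197]
orientation: [1.774, -2.589, -0.002]
contact_force: [-0.7, -0.5, 0.5]
grip_width: 0.0647
```

```bash
python3 - <<'E'
from h import *
st();snap('wrist','w7');crop('w7',200,160,440,400,1.5,'m7')
E
```

```text
tcp [632.4 152.5 -19.7] a -111.15 toolz [-0.004 -0.001 -1.   ] F [-0.7 -0.5  0.5] g 64.7 t 6.92
```

TCP reads −19.7 mm with no contact, so the reported TCP is well beyond the real fingertips, as both cameras showed. Next I close gently.

Request:
{"api": "send_rows", "payload": {"motion": [{"dp":[0,0,0],"rot":[0,0,0],"grip":0.056},{"dp":[0,0,0],"rot":[0,0,0],"grip":0.048},{"dp":[0,0,0],"rot":[0,0,0],"grip":0.048},{"dp":[0,0,0],"rot":[0,0,0],"grip":0.048}], "grip_force": 20}}

```text
clock: 7.48
tcp_pos: [0.6329, 0.1527, -0.019]
orientation: [1.775, -2.59, -0.002]
contact_force: [0.4, -0.6, -0.9]
grip_width: 0.0535
```

```bash
python3 - <<'E'
from h import *
st();snap('wrist','w8');crop('w8',160,160,480,400,2,'w8c')
E
```

```text
tcp [632.9 152.7 -19. ] a -111.15 toolz [-0.002 -0.    -1.   ] F [ 0.4 -0.6 -0.9] g 53.5 t 7.47
```

View pics/w8c.png

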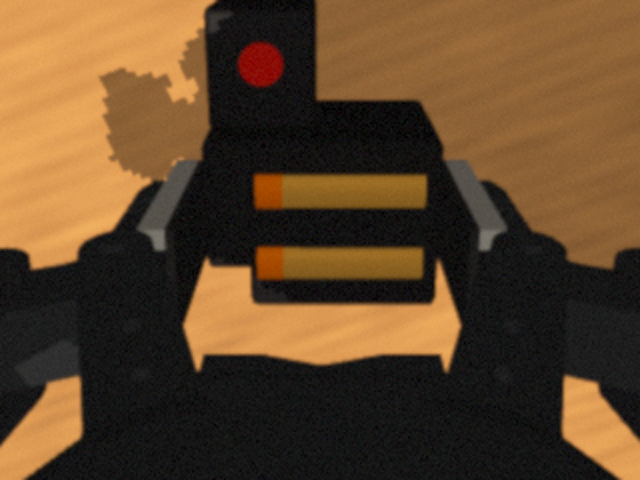

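Request:
{"api": "send_rows", "payload": {"motion": [{"dp":[0,0,0.003],"rot":[0,0,0],"grip":0.045},{"dp":[0,0,0.03],"rot":[0,0,0],"grip":0.045},{"dp":[0,0,0.04],"rot":[0,0,0],"grip":0.045},{"dp":[-0.02,0.01,0.02],"rot":[0,0,0.05],"grip":0.045},{"dp":[-0.04,0.021,0],"rot":[0,0,0.1],"grip":0.045},{"dp":[-0.045,0.0245,0],"rot":[0,0,0.1],"grip":0.045},{"dp":[-0.045,0.0245,0],"rot":[0,0,0.1],"grip":0.045},{"dp":[-0.04,0.021,0],"rot":[0,0,0.1],"grip":0.045},{"dp":[-0.0244,0.0128,0],"rot":[0,0,0.06],"grip":0.045},{"dp":[0,0,0],"rot":[0,0,0],"grip":0.045},{"dp":[0,0,0],"rot":[0,0,0],"grip":0.045}], "grip_force": 45}}

```text
clock: 8.9
tcp_pos: [0.4144, 0.2676, 0.079]
orientation: [-2.384, 2.043, -0.005]
contact_force: [-0.4, 0.2, -1.9]
grip_width: 0.0528
```

```bash
python3 - <<'E'
from h import *
f=load('w8')
L=[((18,-27,34),(441,150)),((-24,-27,34),(434,302)),((-24,17,34),(253,302)),((-14,27,34),(210,265)),((32,14.25,24),(261,65)),((32,14.25,24),(261,65))]
show('batt',[(f,m,(160+q[0]/2,160+q[1]/2)) for m,q in L],(.63,.15,-.4))
st();snap('wrist','w9');crop('w9',120,0,520,400,1.5,'w9c')
E
```

```text
batt [632.7 152.9] yaw -21.39 deg res [[2.9, -6.3], [1.5, 1.6], [-1.3, 1.4], [-1.9, 1.0], [-0.1, -0.5], [-0.1, -0.5]]
tcp [414.4 267.6  79. ] a -81.19 toolz [ 0.004 -0.    -1.   ] F [-0.4  0.2 -1.9] g 52.8 t 8.9
```

View pics/w9c.png

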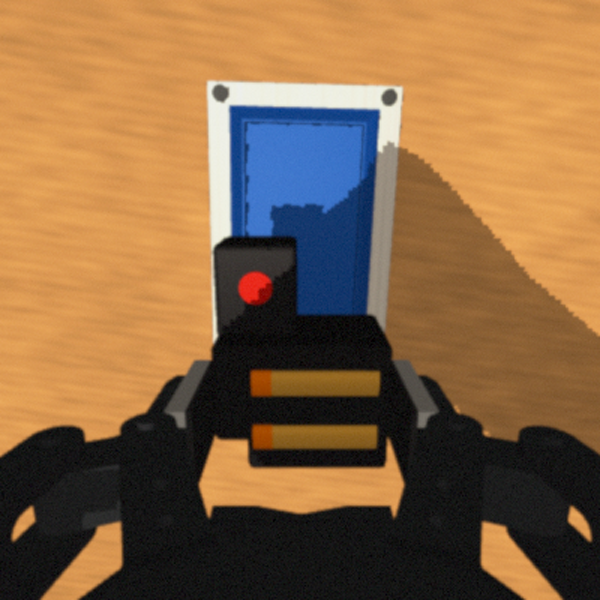

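```bash
python3 - <<'E'
from h import *
f=load('w9')
q=lambda a:(120+a[0]/1.5,a[1]/1.5)
B=[((-24,-27,34),(386,466)),((-24,17,34),(249,466)),((-14,27,34),(214,438)),((18,-27,34),(391,348)),((32,14.25,24),(255,288)),((32,14.25,24),(255,288))]
show('batt',[(f,m,q(p)) for m,p in B],(.41,.267,.13),.098)
# housing: corners and edge points
for z in(.002,.004):
  P=[world(f,*q(p),z) for p in((207,81),(403,87),(217.5,330),(386.5,330))]
  print(z,[(p[:2]*1e3).round(1).tolist() for p in P])
  # yaw from both edges
  e1=P[0]-P[2];e2=P[1]-P[3];c=P[0]-P[1]
  print(np.degrees([np.arctan2(e1[1],e1[0]),np.arctan2(e2[1],e2[0]),np.arctan2(-c[0],c[1])]).round(2),'width',np.linalg.norm(c)*1e3)
  H=[((78,50,z*1e3),(207,81)),((78,-50,z*1e3),(403,87))]
  p=show('hous',[(f,m,q(a)) for m,a in H],(.449,.27,.13))
F=[world(f,*q(p),.006)*1e3 for p in((247,123),(365,123))];print('floor corners',np.round(F,1).tolist(),np.linalg.norm(F[0]-F[1]))
E
```

```text
batt [414.3 268.3] yaw 8.50 deg res [[0.5, 1.7], [-1.5, 1.4], [-0.3, 1.0], [2.1, -3.9], [-0.1, -0.6], [-0.1, -0.6]]
0.002 [[517.6, 332.4], [530.1, 233.4], [386.2, 312.8], [401.1, 215.9]]
[8.47 7.71 7.16] width 99.78967470277797
hous [446.5 273.2] yaw 7.16 deg res [[-0.1, 0.0], [0.1, 0.0]]
0.004 [[517.3, 332.0], [529.7, 233.7], [386.9, 312.5], [401.7, 216.4]]
[8.47 7.71 7.16] width 99.02067036089757
hous [446.1 273.1] yaw 7.16 deg res [[-0.6, 0.0], [0.6, 0.0]]
floor corners [[500.5, 309.4, 6.0], [509.7, 249.8, 6.0]] 60.29808554927448
```

Request:
{"api": "send_rows", "payload": {"motion": [{"dp":[0.002,0,-0.03],"rot":[0,0,-0.012],"grip":0.045},{"dp":[0,0,-0.03],"rot":[0,0,0],"grip":0.045},{"dp":[0,0,-0.012],"rot":[0,0,0],"grip":0.045},{"dp":[0,0,0],"rot":[0,0,0],"grip":0.045},{"dp":[0,0,0],"rot":[0,0,0],"grip":0.045}]}}

```text
clock: 9.57
tcp_pos: [0.4229, 0.2659, 0.0064]
orientation: [-2.357, 2.068, -0.009]
contact_force: [0.4, -0.4, -1.0]
grip_width: 0.0526
```

```bash
python3 - <<'E'
from h import *
st();f=snap('wrist','w10')
crop('w10',170,60,470,360,2,'w10c')
E
```

```text
tcp [422.9 265.9   6.4] a -82.51 toolz [ 0.008  0.001 -1.   ] F [ 0.4 -0.4 -1. ] g 52.6 t 9.57
```

View pics/w10c.png

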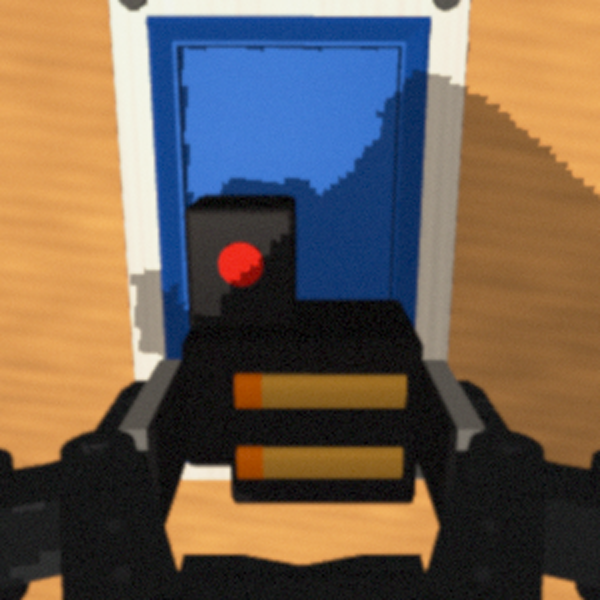

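```bash
python3 - <<'E'
from h import *
f=load('w10')
q=lambda a:(170+a[0]/2,60+a[1]/2)
B=[((-24,-27,34),(413,501)),((-24,17,34),(234,502)),((-14,27,34),(186,463)),((32,14.25,24),(240,265)),((32,14.25,24),(240,265))]
show('batt',[(f,m,q(p)) for m,p in B],(.41,.267,.13),.0254)
H=[((58,30,6),(180,46)),((58,-30,6),(403,43))]
show('floor',[(f,m,q(a)) for m,a in H],(.449,.27,.13))
for a in((110,8),(470,8),(130,290),(448,330),(135,365)): print(world(f,*q(a),.003)[:2]*1e3)
E
```

```text
batt [423.1 266.3] yaw 7.68 deg res [[2.5, 0.8], [-1.5, 0.7], [0.1, 1.3], [-0.1, -1.7], [-0.1, -1.7]]
floor [448.  271.9] yaw 8.18 deg res [[1.2, -0.0], [-1.2, -0.0]]
[508.57878684 330.95871324]
[521.44638253 232.58222416]
[428.77030832 320.51951533]
[428.65618165 221.05594529]
[404.30018715 317.42090008]
```

Request:
{"api": "send_rows", "payload": {"motion": [{"dp":[-0.006,0.0017,0],"rot":[0,0.008,0.004],"grip":0.045},{"dp":[0,0,0],"rot":[0,0,0],"grip":0.045}]}}

```text
clock: 9.88
tcp_pos: [0.4174, 0.2684, 0.0078]
orientation: [-2.364, 2.065, -0.0]
contact_force: [1.0, 0.2, -1.8]
grip_width: 0.0529
```

Request:
{"api": "send_rows", "payload": {"motion": [{"dp":[0,0,-0.003],"rot":[0,0,0],"grip":0.045},{"dp":[0,0,-0.003],"rot":[0,0,0],"grip":0.045}]}}

```text
clock: 10.12
tcp_pos: [0.4177, 0.2687, 0.0021]
orientation: [-2.363, 2.064, -0.001]
contact_force: [0.1, 0.1, -1.1]
grip_width: 0.053
```

```bash
python3 - <<'E'
from h import *
s=st();print(s['joints'].round(3))
E
```

```text
tcp [417.7 268.7   2.1] a -82.26 toolz [ 0.003  0.003 -1.   ] F [ 0.1  0.1 -1.1] g 53.0 t 10.12
[-0.336  0.503 -0.441  2.099  0.369  0.609 -2.471]
```

Request:
{"api": "send_rows", "payload": {"motion": [{"dp":[-0.0005,-0.0008,-0.003],"rot":[0,0,0],"grip":0.045},{"dp":[0,0,-0.003],"rot":[0,0,0],"grip":0.045},{"dp":[0,0,-0.003],"rot":[0,0,0],"grip":0.045}]}}

```text
clock: 10.5
tcp_pos: [0.4171, 0.2677, -0.0078]
orientation: [-2.363, 2.064, -0.001]
contact_force: [0.3, 0.6, -1.3]
grip_width: 0.053
```

Request:
{"api": "send_rows", "payload": {"motion": [{"dp":[0,0,-0.002],"rot":[0,0,0],"grip":0.045},{"dp":[0,0,-0.002],"rot":[0,0,0],"grip":0.045}]}}

```text
clock: 10.75
tcp_pos: [0.417, 0.2677, -0.0123]
orientation: [-2.364, 2.064, -0.001]
contact_force: [0.5, -0.0, -1.7]
grip_width: 0.0527
```

Request:
{"api": "send_rows", "payload": {"motion": [{"dp":[0,0,-0.0015],"rot":[0,0,0],"grip":0.045}]}}

```text
clock: 10.88
tcp_pos: [0.4171, 0.2677, -0.013]
orientation: [-2.364, 2.064, -0.002]
contact_force: [-4.8, -4.2, 26.4]
grip_width: 0.0528
```

Request:
{"api": "send_rows", "payload": {"motion": [{"dp":[0,0,0.0005],"rot":[0,0,0],"grip":0.062},{"dp":[0,0,0],"rot":[0,0,0],"grip":0.062},{"dp":[0,0,0],"rot":[0,0,0],"grip":0.066},{"dp":[0,0,0.004],"rot":[0,0,0],"grip":0.066}]}}

```text
clock: 11.38
tcp_pos: [0.4174, 0.268, -0.0082]
orientation: [-2.364, 2.064, -0.002]
contact_force: [0.6, -0.1, 0.3]
grip_width: 0.0663
```

Request:
{"api": "send_rows", "payload": {"motion": [{"dp":[0,0,0.02],"rot":[0,0,0],"grip":0.075},{"dp":[0,0,0.04],"rot":[0,0,0],"grip":0.085},{"dp":[0,0,0.04],"rot":[0,0,0],"grip":0.085},{"dp":[0,0,0],"rot":[0,0,0],"grip":0.085}]}}

```text
clock: 11.88
tcp_pos: [0.417, 0.268, 0.0952]
orientation: [-2.364, 2.064, -0.001]
contact_force: [0.5, -0.2, 0.0]
grip_width: 0.0849
```

```bash
python3 - <<'E'
from h import *
st();f=snap('wrist','w11')
i=cv2.cvtColor(f['img'],cv2.COLOR_RGB2HSV)
m=(((i[:,:,0]<8)|(i[:,:,0]>172))&(i[:,:,1]>190)&(i[:,:,2]>90)).astype(np.uint8)
n,l,s,c=cv2.connectedComponentsWithStats(m)
for k in range(1,n):
    if s[k,4]>20: print(c[k],s[k])
S=snap('speak' if 0 else 'side','s11')
E
```

```text
tcp [417.  268.   95.2] a -82.24 toolz [ 0.003  0.002 -1.   ] F [ 0.5 -0.2  0. ] g 84.9 t 11.88
[303.96296296 160.82222222] [298 155  13  13 135]
```

Request:
{"api": "send_rows", "payload": {"motion": [{"dp":[0.0113,-0.0457,0],"rot":[0,0,0.0703],"grip":0.085},{"dp":[0.0113,-0.0457,0],"rot":[0,0,0.0703],"grip":0.085},{"dp":[0.0113,-0.0457,0],"rot":[0,0,0.0703],"grip":0.085},{"dp":[0.0113,-0.0457,0],"rot":[0,0,0.0703],"grip":0.085},{"dp":[0.0113,-0.0457,0],"rot":[0,0,0.0703],"grip":0.085},{"dp":[0.0113,-0.0457,0],"rot":[0,0,0.0703],"grip":0.085},{"dp":[0,0,0],"rot":[0,0,0],"grip":0.085},{"dp":[0,0,0],"rot":[0,0,0],"grip":0.085}]}}

```text
clock: 12.98
tcp_pos: [0.4758, -0.0168, 0.0824]
orientation: [2.749, -1.495, -0.023]
contact_force: [-0.3, -0.3, -0.3]
grip_width: 0.0853
```

```bash
cat >> h.py <<'E'
def blobs(f,lo,hi,amin=20):
    m=cv2.inRange(cv2.cvtColor(f['img'],cv2.COLOR_RGB2HSV),np.array(lo),np.array(hi))
    n,l,s,c=cv2.connectedComponentsWithStats(m)
    return [(c[k].round(1).tolist(),s[k].tolist(),cv2.minAreaRect(np.argwhere(l==k)[:,::-1].astype(np.float32))) for k in range(1,n) if s[k,4]>amin]
E
python3 - <<'E'
from h import *
w=world(load('w11'),303.96,160.82,.030)*1e3
d=w[:2]-[447.7,272];c,s=np.cos(.136),np.sin(.136);print('dot in housing',c*d[0]+s*d[1],-s*d[0]+c*d[1],'want 1,14.25')
st();f=snap('wrist','w12')
print('green');[print(b) for b in blobs(f,(45,100,40),(85,255,255))]
print('white');[print(b) for b in blobs(f,(0,0,120),(180,60,255),200)]
print('dark');[print(b) for b in blobs(f,(0,0,0),(180,255,75),150)]
E
```

```text
dot in housing 0.9754187839415018 14.043618699310601 want 1,14.25
tcp [475.8 -16.8  82.4] a -57.08 toolz [-0.019 -0.004 -1.   ] F [-0.3 -0.3 -0.3] g 85.3 t 12.97
green
([330.6, 226.2], [324, 220, 14, 14, 184], ((330.5, 226.5), (13.0, 13.0), 90.0))
([512.1, 386.0], [496, 370, 34, 30, 534], ((512.5, 384.5), (33.0, 29.0), -0.0))
white
([30.1, 70.2], [0, 0, 55, 144, 2553], ((25.74146270751953, 68.87317657470703), (28.076902389526367, 146.53067016601562), 12.094757080078125))
([627.9, 35.1], [610, 11, 30, 48, 910], ((624.4999389648438, 34.499996185302734), (46.99999237060547, 28.999996185302734), 90.0))
([306.2, 180.3], [278, 165, 70, 46, 962], ((312.5, 187.5), (69.0, 45.0), 0.0))
dark
([14.3, 57.8], [0, 0, 31, 121, 1149], ((14.104774475097656, 59.83422088623047), (10.196998596191406, 123.4565200805664), 10.491477966308594))
([605.8, 125.4], [572, 78, 68, 80, 2166], ((611.0834350585938, 117.03633117675781), (32.08668518066406, 95.97452545166016), 34.82448959350586))
([313.3, 190.2], [292, 170, 43, 41, 1329], ((313.0, 190.0), (40.0, 42.0), 90.0))
([321.3, 349.5], [0, 248, 640, 152, 52675], ((319.5, 323.5), (151.0, 639.0), 90.0))
```

```bash
python3 - <<'E'
from h import *
f=load('w12')
show('spk',[(f,(0,0,34),(313.2,190.3)),(f,(-32.5,-14.25,24),(330.6,226.2))],(.48,0,.55))
# white/gray part silhouette over wood: low saturation
hsv=cv2.cvtColor(f['img'],cv2.COLOR_RGB2HSV)
m=((hsv[:,:,1]<70)&(hsv[:,:,2]>60)).astype(np.uint8);m[248:]=0
n,l,s,c=cv2.connectedComponentsWithStats(m)
k=l[200,285] or l[175,285]
pts=np.argwhere(l==k)[:,::-1];print(s[k],cv2.approxPolyDP(cv2.convexHull(pts.astype(np.int32)),2.5,True)[:,0].tolist())
E
```

```text
spk [481.6  -4.9] yaw 31.93 deg res [[-0.0, -0.1], [0.0, 0.1]]
[ 278  160   71   80 3211] [[345, 161], [348, 167], [345, 238], [317, 239], [280, 209], [278, 167], [291, 160]]
```

Request:
{"api": "send_rows", "payload": {"motion": [{"dp":[0.0058,0.0119,-0.01],"rot":[0.004,-0.019,-0.017],"grip":0.085},{"dp":[0,0,-0.02],"rot":[0,0,0],"grip":0.085},{"dp":[0,0,-0.025],"rot":[0,0,0],"grip":0.085},{"dp":[0,0,-0.02],"rot":[0,0,0],"grip":0.085},{"dp":[0,0,0],"rot":[0,0,0],"grip":0.08}]}}

```text
clock: 13.65
tcp_pos: [0.4799, 0.003, 0.0046]
orientation: [-2.753, 1.509, 0.003]
contact_force: [-0.7, 0.5, -0.3]
grip_width: 0.0801
```

```bash
python3 - <<'E'
from h import *
st();f=snap('wrist','w13')
G=[b for b in blobs(f,(45,100,40),(85,255,255)) if b[0][1]<300];D=[b for b in blobs(f,(0,0,0),(180,255,75),150) if b[0][1]<300];print(G,D)
d=[b for b in D if abs(b[0][0]-320)<60]
if d and G:
  x,y,w,h,_=d[0][1];show('spk',[(f,(0,0,34),(x+w/2-.5,y+h/2-.5)),(f,(-32.5,-14.25,24),G[0][0])],(.48,0,.55))
E
```

```text
tcp [479.9   3.    4.6] a -57.46 toolz [-0.001  0.002 -1.   ] F [-0.7  0.5 -0.3] g 80.1 t 13.65
[([358.6, 295.4], [349, 286, 21, 19, 363], ((359.0, 295.0), (18.0, 20.0), 90.0))] [([335.8, 248.9], [305, 220, 62, 58, 2809], ((335.5, 248.5), (57.0, 61.0), 90.0))]
spk [482.1  -4.1] yaw 32.07 deg res [[0.3, 0.9], [-0.3, -1.2]]
```

Request:
{"api": "send_rows", "payload": {"motion": [{"dp":[0.0021,-0.0074,0],"rot":[0,0,-0.01],"grip":0.08},{"dp":[0,0,-0.006],"rot":[0,0,0],"grip":0.08},{"dp":[0,0,-0.006],"rot":[0,0,0],"grip":0.075},{"dp":[0,0,-0.006],"rot":[0,0,0],"grip":0.07},{"dp":[0,0,-0.006],"rot":[0,0,0],"grip":0.065}]}}

```text
clock: 14.32
tcp_pos: [0.4848, -0.0043, -0.0177]
orientation: [-2.743, 1.522, -0.005]
contact_force: [0.2, 0.5, 0.2]
grip_width: 0.0649
```

```bash
python3 - <<'E'
from h import *
st()
E
```

```text
tcp [484.8  -4.3 -17.7] a -58.07 toolz [ 0.005  0.003 -1.   ] F [0.2 0.5 0.2] g 64.9 t 14.32
```

Request:
{"api": "send_rows", "payload": {"motion": [{"dp":[-0.0026,-0.0002,-0.0013],"rot":[-0.003,0.005,0],"grip":0.065},{"dp":[0,0,0],"rot":[0,0,0],"grip":0.058},{"dp":[0,0,0],"rot":[0,0,0],"grip":0.045},{"dp":[0,0,0],"rot":[0,0,0],"grip":0.045},{"dp":[0,0,0],"rot":[0,0,0],"grip":0.045}], "grip_force": 25}}

```text
clock: 14.95
tcp_pos: [0.4815, -0.0044, -0.0195]
orientation: [2.746, -1.524, -0.001]
contact_force: [-0.1, 0.1, -1.4]
grip_width: 0.0537
```

```bash
python3 - <<'E'
from h import *
st();f=snap('wrist','w14')
G=[b for b in blobs(f,(45,100,40),(85,255,255))];D=[b for b in blobs(f,(0,0,0),(180,255,75),150)]
print(G);[print(d) for d in D]
E
```

```text
tcp [481.5  -4.4 -19.5] a -58.05 toolz [-0.001 -0.001 -1.   ] F [-0.1  0.1 -1.4] g 53.7 t 14.95
[([349.0, 317.0], [338, 307, 23, 21, 481], ((349.0, 317.0), (20.0, 22.0), 90.0))]
([320.5, 265.4], [285, 233, 72, 66, 3778], ((320.5, 265.5), (65.0, 71.0), 90.0))
([320.9, 346.8], [0, 240, 640, 160, 51002], ((319.5, 319.5), (159.0, 639.0), 90.0))
```

Request:
{"api": "send_rows", "payload": {"motion": [{"dp":[0,0,0.003],"rot":[0,0,0],"grip":0.045},{"dp":[0,0,0.03],"rot":[0,0,0],"grip":0.045},{"dp":[0,0,0.04],"rot":[0,0,0],"grip":0.045},{"dp":[0,0.02,0.02],"rot":[0,0,-0.03],"grip":0.045},{"dp":[0.0004,0.045,0],"rot":[0,0,-0.07],"grip":0.045},{"dp":[0.0004,0.05,0],"rot":[0,0,-0.07],"grip":0.045},{"dp":[0.0004,0.05,0],"rot":[0,0,-0.07],"grip":0.045},{"dp":[0.0004,0.05,0],"rot":[0,0,-0.07],"grip":0.045},{"dp":[0.0004,0.045,0],"rot":[0,0,-0.07],"grip":0.045},{"dp":[0.0004,0.0214,0],"rot":[0,0,-0.04],"grip":0.045},{"dp":[0,0,0],"rot":[0,0,0],"grip":0.045},{"dp":[0,0,0],"rot":[0,0,0],"grip":0.045}], "grip_force": 45}}

```text
clock: 16.5
tcp_pos: [0.4809, 0.2831, 0.0773]
orientation: [2.35, -2.083, -0.004]
contact_force: [-0.6, -0.1, -1.7]
grip_width: 0.0525
```

```bash
python3 - <<'E'
from h import *
f=load('w14');show('spk',[(f,(0,0,34),(320.5,265.5)),(f,(-32.5,-14.25,24),(349.,317))],(.48,0,.55))
s=st();f=snap('wrist','w15');zz=s['tcp_pos'][2]+.0195
G=[b for b in blobs(f,(45,100,40),(85,255,255))];D=[b for b in blobs(f,(0,0,0),(180,255,75),150)]
print(G);[print(d) for d in D]
E
```

```text
spk [481.5  -3.6] yaw 31.81 deg res [[0.3, 0.9], [-0.3, -1.3]]
tcp [480.9 283.1  77.3] a -83.11 toolz [-0.003  0.001 -1.   ] F [-0.6 -0.1 -1.7] g 52.5 t 16.5
[([348.9, 316.9], [338, 306, 23, 22, 479], ((349.0, 316.5), (21.0, 22.0), 90.0))]
([320.7, 265.2], [285, 232, 72, 67, 3741], ((320.5, 265.0), (66.0, 71.0), 90.0))
([320.9, 347.0], [0, 241, 640, 159, 50835], ((319.5, 320.0), (158.0, 639.0), 90.0))
```

Request:
{"api": "send_rows", "payload": {"motion": [{"dp":[0.003,-0.0061,-0.01],"rot":[0,0,0.016],"grip":0.045},{"dp":[0,0,-0.016],"rot":[0,0,0],"grip":0.045},{"dp":[0,0,-0.016],"rot":[0,0,0],"grip":0.045},{"dp":[0,0,-0.012],"rot":[0,0,0],"grip":0.045},{"dp":[0,0,0],"rot":[0,0,0],"grip":0.045}]}}

```text
clock: 17.18
tcp_pos: [0.4841, 0.2718, 0.0181]
orientation: [2.36, -2.066, -0.004]
contact_force: [-0.3, 0.5, -1.9]
grip_width: 0.0527
```

```bash
python3 -c "
from h import *
st()"
```

```text
tcp [484.1 271.8  18.1] a -82.40 toolz [-0.005 -0.002 -1.   ] F [-0.3  0.5 -1.9] g 52.7 t 17.18
```

Request:
{"api": "send_rows", "payload": {"motion": [{"dp":[-0.0002,0.0052,0],"rot":[0.002,-0.005,0.0035],"grip":0.045},{"dp":[0,0,0],"rot":[0,0,0],"grip":0.045}]}}

```text
clock: 17.42
tcp_pos: [0.484, 0.2783, 0.0185]
orientation: [-2.367, 2.064, 0.0]
contact_force: [0.7, 0.9, -1.2]
grip_width: 0.0529
```

Request:
{"api": "send_rows", "payload": {"motion": [{"dp":[0,0,-0.003],"rot":[0,0,0],"grip":0.045},{"dp":[0,0,-0.003],"rot":[0,0,0],"grip":0.045}]}}

```text
clock: 17.68
tcp_pos: [0.4846, 0.2789, 0.0131]
orientation: [-2.367, 2.062, -0.001]
contact_force: [-0.4, 0.9, -1.3]
grip_width: 0.0528
```

```bash
python3 -c "
from h import *
st()"
```

```text
tcp [484.6 278.9  13.1] a -82.13 toolz [ 0.002  0.002 -1.   ] F [-0.4  0.9 -1.3] g 52.8 t 17.68
```

Request:
{"api": "send_rows", "payload": {"motion": [{"dp":[-0.0006,-0.0018,0],"rot":[0,0,0],"grip":0.045},{"dp":[0,0,-0.003],"rot":[0,0,0],"grip":0.045},{"dp":[0,0,-0.003],"rot":[0,0,0],"grip":0.045},{"dp":[0,0,-0.003],"rot":[0,0,0],"grip":0.045}]}}

```text
clock: 18.18
tcp_pos: [0.4842, 0.2767, 0.0036]
orientation: [-2.366, 2.062, -0.001]
contact_force: [-0.2, 0.7, -1.7]
grip_width: 0.0529
```

Request:
{"api": "send_rows", "payload": {"motion": [{"dp":[0,0,-0.003],"rot":[0,0,0],"grip":0.045},{"dp":[0,0,-0.003],"rot":[0,0,0],"grip":0.045}]}}

```text
clock: 18.42
tcp_pos: [0.4842, 0.2767, -0.0029]
orientation: [-2.366, 2.062, -0.001]
contact_force: [-0.2, 0.3, -1.4]
grip_width: 0.0522
```

Request:
{"api": "send_rows", "payload": {"motion": [{"dp":[-0.0003,0.0002,-0.003],"rot":[0,0,0],"grip":0.045},{"dp":[0,0,-0.003],"rot":[0,0,0],"grip":0.045}]}}

```text
clock: 18.68
tcp_pos: [0.4838, 0.2769, -0.0094]
orientation: [-2.366, 2.062, -0.001]
contact_force: [-0.4, 0.1, -1.7]
grip_width: 0.0528
```

Request:
{"api": "send_rows", "payload": {"motion": [{"dp":[0,0,-0.002],"rot":[0,0,0],"grip":0.045},{"dp":[0,0,-0.0015],"rot":[0,0,0],"grip":0.045}]}}

```text
clock: 18.92
tcp_pos: [0.4837, 0.2769, -0.0133]
orientation: [-2.366, 2.062, -0.001]
contact_force: [0.2, 0.5, 0.8]
grip_width: 0.0531
```

Request:
{"api": "send_rows", "payload": {"motion": [{"dp":[0,0,-0.001],"rot":[0,0,0],"grip":0.045}]}}

```text
clock: 19.05
tcp_pos: [0.4838, 0.2769, -0.0134]
orientation: [-2.367, 2.063, -0.002]
contact_force: [-5.3, -3.6, 17.2]
grip_width: 0.0526
```

Request:
{"api": "send_rows", "payload": {"motion": [{"dp":[0,0,0.0003],"rot":[0,0,0],"grip":0.062},{"dp":[0,0,0],"rot":[0,0,0],"grip":0.062},{"dp":[0,0,0],"rot":[0,0,0],"grip":0.066},{"dp":[0,0,0.004],"rot":[0,0,0],"grip":0.066},{"dp":[0,0,0.02],"rot":[0,0,0],"grip":0.075},{"dp":[0,0,0.04],"rot":[0,0,0],"grip":0.085},{"dp":[-0.015,0,0.05],"rot":[0,0,0],"grip":0.085},{"dp":[-0.02,0,0.02],"rot":[0,0,0],"grip":0.085},{"dp":[0,0,0],"rot":[0,0,0],"grip":0.085}]}}

```text
clock: 20.18
tcp_pos: [0.449, 0.2782, 0.1309]
orientation: [-2.363, 2.059, -0.004]
contact_force: [0.5, 0.0, -0.9]
grip_width: 0.0846
```

```bash
python3 - <<'E'
from h import *
st();f=snap('wrist','w16');crop('w16',220,40,440,240,3,'w16c')
E
```

```text
tcp [449.  278.2 130.9] a -82.13 toolz [ 0.007  0.004 -1.   ] F [ 0.5  0.  -0.9] g 84.6 t 20.18
```

View pics/w16c.png

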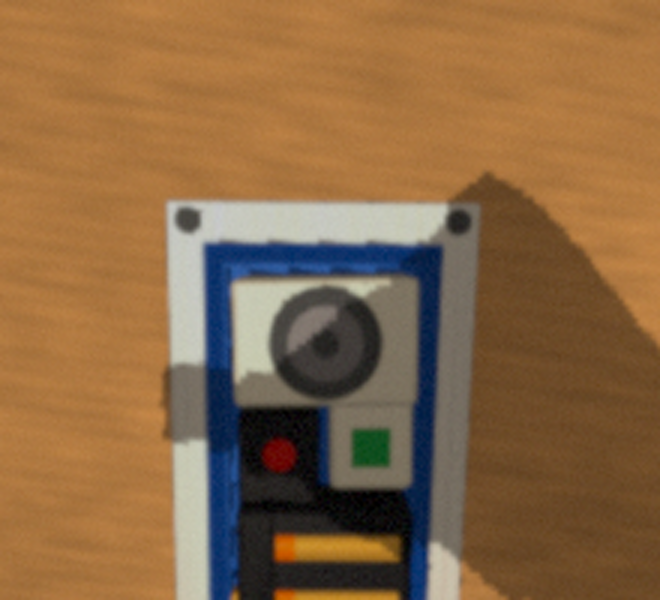

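Request:
{"api": "send_rows", "payload": {"motion": [{"dp":[0.0062,-0.0556,0],"rot":[0,0,0.025],"grip":0.085},{"dp":[0.0062,-0.0556,0],"rot":[0,0,0.025],"grip":0.085},{"dp":[0.0062,-0.0556,0],"rot":[0,0,0.025],"grip":0.085},{"dp":[0.0062,-0.0556,0],"rot":[0,0,0.025],"grip":0.085},{"dp":[0.0062,-0.0556,0],"rot":[0,0,0.025],"grip":0.085},{"dp":[-0.0067,-0.0495,0],"rot":[0,0,0.025],"grip":0.085},{"dp":[-0.0067,-0.0495,0],"rot":[0,0,0.025],"grip":0.085},{"dp":[-0.0067,-0.0495,0],"rot":[0,0,0.025],"grip":0.085},{"dp":[-0.0067,-0.0495,0],"rot":[0,0,0.025],"grip":0.085},{"dp":[-0.0067,-0.0495,0],"rot":[0,0,0.025],"grip":0.085},{"dp":[-0.0067,-0.0495,0],"rot":[0,0,0.025],"grip":0.06},{"dp":[0,0,0],"rot":[0,0,0],"grip":0.05},{"dp":[0,0,0],"rot":[0,0,0],"grip":0.05}]}}

```text
clock: 21.85
tcp_pos: [0.4373, -0.3207, 0.1224]
orientation: [-2.627, 1.712, 0.014]
contact_force: [0.4, 1.1, -1.7]
grip_width: 0.0503
```

```bash
python3 - <<'E'
from h import *
f=load('w16');q=lambda a:(220+a[0]/3,40+a[1]/3)
H=[((78,50,3),(167,202)),((78,-50,3),(480,205))]
show('plate',[(f,m,q(a)) for m,a in H],(.449,.27,.13))
show('seated batt+spk as housing',[(f,(1,14.25,30),q((279,455))),(f,(36.5,0,40),q((326,342))),(f,(4,-14.25,30),q((371,448)))],(.449,.27,.13))
st();f=snap('wrist','w17')
print('green');[print(b) for b in blobs(f,(45,60,25),(90,255,255),100)]
print('brass');[print(b[:2]) for b in blobs(f,(15,120,90),(32,255,255),15)]
print('red');[print(b[:2]) for b in blobs(f,(0,190,80),(6,255,255),8)]
E
```

```text
plate [446.4 272.7] yaw 7.29 deg res [[-0.4, 0.0], [0.4, 0.0]]
seated batt+spk as housing [447.9 271.9] yaw 7.52 deg res [[-0.2, 0.1], [0.2, 0.5], [-0.0, -0.6]]
tcp [ 437.3 -320.7  122.4] a -66.19 toolz [-0.004  0.01  -1.   ] F [ 0.4  1.1 -1.7] g 50.3 t 21.85
green
([300.6, 175.2], [274, 128, 52, 96, 3263], ((299.5, 175.5), (95.0, 51.0), 90.0))
brass
([245.3, 143.3], [0, 0, 640, 371, 142832])
([319.3, 134.6], [315, 130, 10, 10, 82])
([588.8, 317.6], [505, 276, 135, 111, 7678])
([140.2, 346.8], [133, 337, 15, 21, 121])
([501.3, 346.9], [494, 336, 16, 23, 179])
([459.0, 376.1], [439, 347, 53, 53, 1242])
([182.3, 376.0], [151, 348, 52, 52, 963])
red
([299.1, 142.9], [297, 141, 5, 5, 22])
([278.3, 147.0], [276, 145, 6, 5, 24])
([320.6, 146.8], [319, 145, 5, 5, 19])
([280.9, 208.1], [279, 206, 5, 5, 22])
([321.0, 208.0], [319, 206, 5, 5, 21])
([300.8, 211.8], [299, 210, 5, 5, 19])
```

```bash
cat >> h.py <<'E'
def board(f,z0=0.):
    g=blobs(f,(45,60,25),(90,255,255),100); g=max([b for b in g if b[0][1]<330],key=lambda b:b[1][4])
    x,y,w,h,_=g[1]
    R=[b[0] for b in blobs(f,(0,170,70),(8,255,255),6)+blobs(f,(174,170,70),(180,255,255),6) if x<b[0][0]<x+w and y<b[0][1]<y+h]
    P=np.array([world(f,*r,.006+z0)[:2] for r in R])*1e3
    print('green bbox',g[1],'n lamps',len(P));c=P.mean(0)
    i=f['img'][y:y+h,x:x+w];hs=cv2.cvtColor(i,cv2.COLOR_RGB2HSV)
    m=((hs[:,:,1]<50)&(hs[:,:,2]>70));v,u=np.nonzero(m)
    if len(u): 
        bx=((np.percentile(u,2)+np.percentile(u,98))/2+x,(np.percentile(v,2)+np.percentile(v,98))/2+y);print('heatsink px',bx,'size',np.ptp(np.percentile(u,[2,98])),np.ptp(np.percentile(v,[2,98])),'world',(world(f,*bx,.022+z0)*1e3).round(1))
    print('lamps',P.round(1).tolist(),'mean',c.round(1));return P
E
python3 - <<'E'
from h import *
f=load('w17');board(f)
c=cv2.imread('pics/w17.png')[110:240,250:350];cv2.imwrite('pics/w17c.png',cv2.resize(c,None,fx=4,fy=4,interpolation=cv2.INTER_CUBIC))
E
```

```text
green bbox [274, 128, 52, 96, 3263] n lamps 6
heatsink px (np.float64(299.0), np.float64(180.5)) size 18.0 37.0 world [ 437.  -297.2   22. ]
lamps [[467.0, -283.6], [455.3, -267.2], [471.4, -303.4], [400.6, -291.4], [416.9, -327.9], [405.1, -311.3]] mean [ 436.1 -297.5]
```

Request:
{"api": "send_rows", "payload": {"motion": [{"dp":[-0.0008,0.0233,-0.01],"rot":[-0.01,-0.004,0.004],"grip":0.05},{"dp":[0,0,-0.035],"rot":[0,0,0],"grip":0.045},{"dp":[0,0,-0.035],"rot":[0,0,0],"grip":0.04},{"dp":[0,0,-0.03],"rot":[0,0,0],"grip":0.04},{"dp":[0,0,0],"rot":[0,0,0],"grip":0.035},{"dp":[0,0,0],"rot":[0,0,0],"grip":0.035}]}}

```text
clock: 22.65
tcp_pos: [0.4403, -0.2896, 0.0112]
orientation: [-2.645, 1.693, -0.003]
contact_force: [0.5, 0.8, 1.7]
grip_width: 0.0352
```

```bash
python3 - <<'E'
from h import *
st();f=snap('wrist','w18');board(f)
E
```

```text
tcp [ 440.3 -289.6   11.2] a -65.24 toolz [ 0.003  0.    -1.   ] F [0.5 0.8 1.7] g 35.2 t 22.65
green bbox [291, 159, 81, 140, 6828] n lamps 5
heatsink px (np.float64(343.0), np.float64(239.5)) size 52.0 59.0 world [ 441.8 -302.4   22. ]
lamps [[467.2, -283.2], [455.4, -266.5], [471.6, -303.0], [400.7, -291.0], [405.2, -310.8]] mean [ 440.  -290.9]
```

Request:
{"api": "send_rows", "payload": {"motion": [{"dp":[-0.0039,-0.0075,0],"rot":[0,0.003,-0.013],"grip":0.035},{"dp":[0,0,-0.006],"rot":[0,0,0],"grip":0.035},{"dp":[0,0,-0.006],"rot":[0,0,0],"grip":0.035},{"dp":[0,0,-0.006],"rot":[0,0,0],"grip":0.035},{"dp":[0,0,-0.006],"rot":[0,0,0],"grip":0.035},{"dp":[0,0,0],"rot":[0,0,0],"grip":0.035}]}}

```text
clock: 23.45
tcp_pos: [0.4373, -0.2987, -0.0121]
orientation: [2.633, -1.713, 0.006]
contact_force: [-0.2, 0.1, -0.5]
grip_width: 0.0348
```

```bash
python3 - <<'E'
from h import *
st()
E
```

```text
tcp [ 437.3 -298.7  -12.1] a -66.09 toolz [ 0.003 -0.002 -1.   ] F [-0.2  0.1 -0.5] g 34.8 t 23.45
```

Request:
{"api": "send_rows", "payload": {"motion": [{"dp":[-0.0009,0.0016,-0.004],"rot":[0.002,0.003,0],"grip":0.035},{"dp":[0,0,-0.004],"rot":[0,0,0],"grip":0.035},{"dp":[0,0,-0.003],"rot":[0,0,0],"grip":0.03},{"dp":[0,0,-0.003],"rot":[0,0,0],"grip":0.025}], "grip_force": 20}}

```text
clock: 23.95
tcp_pos: [0.4366, -0.297, -0.0269]
orientation: [2.634, -1.713, 0.0]
contact_force: [-0.7, -0.1, 0.1]
grip_width: 0.0248
```

Request:
{"api": "send_rows", "payload": {"motion": [{"dp":[0,0,0],"rot":[0,0,0],"grip":0.02},{"dp":[0,0,0],"rot":[0,0,0],"grip":0.01},{"dp":[0,0,0],"rot":[0,0,0],"grip":0.01}], "grip_force": 20}}

```text
clock: 24.32
tcp_pos: [0.4366, -0.297, -0.0269]
orientation: [2.634, -1.713, -0.0]
contact_force: [0.6, 0.1, -1.0]
grip_width: 0.0155
```

```bash
python3 - <<'E'
from h import *
st()
f=snap('wrist','w19');board(f)
E
```

```text
tcp [ 436.6 -297.   -26.9] a -66.08 toolz [-0. -0. -1.] F [ 0.6  0.1 -1. ] g 15.5 t 24.32
green bbox [270, 156, 102, 95, 6041] n lamps 3
heatsink px (np.float64(320.5), np.float64(233.5)) size 57.0 33.0 world [ 449.3 -290.4   22. ]
lamps [[466.9, -282.6], [455.2, -266.0], [471.4, -302.5]] mean [ 464.5 -283.7]
```

Request:
{"api": "send_rows", "payload": {"motion": [{"dp":[0,0,0.003],"rot":[0,0,0],"grip":0.01},{"dp":[0,0,0.02],"rot":[0,0,0],"grip":0.01},{"dp":[0,0,0.035],"rot":[0,0,0],"grip":0.01},{"dp":[0,0,0.035],"rot":[0,0,0],"grip":0.01},{"dp":[0,0,0.007],"rot":[0,0,0],"grip":0.01}], "grip_force": 45}}

```text
clock: 25.0
tcp_pos: [0.4351, -0.2962, 0.0753]
orientation: [2.634, -1.713, -0.005]
contact_force: [-0.1, 0.3, -1.3]
grip_width: 0.0146
```

```bash
python3 - <<'E'
from h import *
s=st()
f=snap('wrist','w20');board(f,s['tcp_pos'][2]+.0269)
E
```

```text
tcp [ 435.1 -296.2   75.3] a -66.07 toolz [-0.003  0.001 -1.   ] F [-0.1  0.3 -1.3] g 14.6 t 25.0
green bbox [270, 155, 102, 98, 6064] n lamps 3
heatsink px (np.float64(321.5), np.float64(234.5)) size 47.0 35.0 world [ 447.7 -290.3  124.2]
lamps [[465.6, -281.8], [453.9, -265.1], [470.0, -301.7]] mean [ 463.2 -282.9]
```

Request:
{"api": "send_rows", "payload": {"motion": [{"dp":[0.0072,0.0495,0],"rot":[0,0,-0.0234],"grip":0.01},{"dp":[0.0072,0.0495,0],"rot":[0,0,-0.0234],"grip":0.01},{"dp":[0.0072,0.0495,0],"rot":[0,0,-0.0234],"grip":0.01},{"dp":[0.0072,0.0495,0],"rot":[0,0,-0.0234],"grip":0.01},{"dp":[0.0072,0.0495,0],"rot":[0,0,-0.0234],"grip":0.01},{"dp":[0.0072,0.0495,0],"rot":[0,0,-0.0234],"grip":0.01},{"dp":[-0.0053,0.0453,0],"rot":[0,0,-0.0234],"grip":0.01},{"dp":[-0.0053,0.0453,0],"rot":[0,0,-0.0234],"grip":0.01},{"dp":[-0.0053,0.0453,0],"rot":[0,0,-0.0234],"grip":0.01},{"dp":[-0.0053,0.0453,0],"rot":[0,0,-0.0234],"grip":0.01},{"dp":[-0.0053,0.0453,0],"rot":[0,0,-0.0234],"grip":0.01},{"dp":[-0.0053,0.0403,0],"rot":[0,0,-0.0234],"grip":0.01},{"dp":[0,0,0],"rot":[0,0,0],"grip":0.01},{"dp":[0,0,0],"rot":[0,0,0],"grip":0.01}]}}

```text
clock: 26.8
tcp_pos: [0.4324, 0.2817, 0.0592]
orientation: [2.343, -2.069, -0.03]
contact_force: [0.0, 0.1, -0.9]
grip_width: 0.0147
```

```bash
python3 - <<'E'
from h import *
s=st()
f=snap('wrist','w21')
c=(s['tcp_pos'][:2]*1e3);print('need',np.array([447.9,271.9])-c)
E
```

```text
tcp [432.4 281.7  59.2] a -82.89 toolz [-0.025  0.001 -1.   ] F [ 0.   0.1 -0.9] g 14.7 t 26.8
need [15.45310581 -9.79434512]
```

Request:
{"api": "send_rows", "payload": {"motion": [{"dp":[0.0157,-0.0097,0],"rot":[-0.001,-0.025,0.009],"grip":0.01},{"dp":[0,0,-0.006],"rot":[0,0,0],"grip":0.01},{"dp":[0,0,-0.006],"rot":[0,0,0],"grip":0.01},{"dp":[0,0,-0.006],"rot":[0,0,0],"grip":0.01},{"dp":[0,0,-0.006],"rot":[0,0,0],"grip":0.01},{"dp":[0,0,0],"rot":[0,0,0],"grip":0.01}]}}

```text
clock: 27.6
tcp_pos: [0.4499, 0.2672, 0.0327]
orientation: [2.359, -2.074, 0.003]
contact_force: [0.1, 0.4, -0.9]
grip_width: 0.0149
```

```bash
python3 - <<'E'
from h import *
s=st()
f=snap('wrist','w22');board(f,s['tcp_pos'][2]+.0269)
c=(s['tcp_pos'][:2]*1e3);print('need',np.array([448.1,272.0])-c)
E
```

```text
tcp [449.9 267.2  32.7] a -82.66 toolz [ 0.001 -0.002 -1.   ] F [ 0.1  0.4 -0.9] g 14.9 t 27.6
green bbox [270, 154, 102, 100, 6214] n lamps 3
heatsink px (np.float64(323.02), np.float64(219.01999999999998)) size 95.96000000000001 67.96000000000001 world [470.6 269.7  81.6]
lamps [[482.9, 272.1], [476.4, 291.5], [481.4, 251.9]] mean [480.2 271.9]
need [-1.77045334  4.7588263 ]
```

Request:
{"api": "send_rows", "payload": {"motion": [{"dp":[-0.0018,0.0048,0],"rot":[0.002,0.001,0.0055],"grip":0.01},{"dp":[0,0,0],"rot":[0,0,0],"grip":0.01}]}}

```text
clock: 27.9
tcp_pos: [0.4482, 0.2732, 0.0333]
orientation: [-2.365, 2.066, -0.0]
contact_force: [0.8, -0.4, -1.4]
grip_width: 0.0145
```

Request:
{"api": "send_rows", "payload": {"motion": [{"dp":[0,0,-0.003],"rot":[0,0,0],"grip":0.01},{"dp":[0,0,-0.003],"rot":[0,0,0],"grip":0.01},{"dp":[0,0,-0.003],"rot":[0,0,0],"grip":0.01}]}}

```text
clock: 28.28
tcp_pos: [0.4485, 0.2734, 0.0242]
orientation: [-2.364, 2.065, -0.001]
contact_force: [-0.3, -0.4, -0.6]
grip_width: 0.0142
```

```bash
python3 - <<'E'
from h import *
s=st()
c=(s['tcp_pos'][:2]*1e3);print('need',np.array([448.1,272.0])-c)
E
```

```text
tcp [448.5 273.4  24.2] a -82.28 toolz [ 0.002  0.001 -1.   ] F [-0.3 -0.4 -0.6] g 14.2 t 28.27
need [-0.42223054 -1.40002913]
```

Request:
{"api": "send_rows", "payload": {"motion": [{"dp":[-0.0004,-0.0014,-0.002],"rot":[-0.001,0.002,0],"grip":0.01},{"dp":[0,0,-0.003],"rot":[0,0,0],"grip":0.01},{"dp":[0,0,-0.003],"rot":[0,0,0],"grip":0.01}]}}

```text
clock: 28.65
tcp_pos: [0.4481, 0.2716, 0.0155]
orientation: [2.365, -2.067, -0.001]
contact_force: [-0.5, -0.1, -1.4]
grip_width: 0.0143
```

Request:
{"api": "send_rows", "payload": {"motion": [{"dp":[0,0,-0.0015],"rot":[0,0,0],"grip":0.01}]}}

```text
clock: 28.78
tcp_pos: [0.448, 0.2716, 0.0137]
orientation: [2.365, -2.067, -0.001]
contact_force: [-0.4, -0.2, -0.8]
grip_width: 0.0145
```

```bash
python3 - <<'E'
from h import *
s=st()
c=(s['tcp_pos'][:2]*1e3);print('need',np.array([448.1,272.0])-c)
E
```

```text
tcp [448.  271.6  13.7] a -82.30 toolz [-0.001 -0.    -1.   ] F [-0.4 -0.2 -0.8] g 14.5 t 28.77
need [0.12179047 0.39894897]
```

Request:
{"api": "send_rows", "payload": {"motion": [{"dp":[0.0001,0.0003,-0.0008],"rot":[0,0,0],"grip":0.01}]}}

```text
clock: 28.9
tcp_pos: [0.448, 0.2717, 0.0131]
orientation: [2.365, -2.066, -0.001]
contact_force: [-3.0, -3.3, 12.4]
grip_width: 0.0145
```

Request:
{"api": "send_rows", "payload": {"motion": [{"dp":[0,0,-0.0005],"rot":[0,0,0],"grip":0.01}]}}

```text
clock: 29.02
tcp_pos: [0.448, 0.2716, 0.0131]
orientation: [2.364, -2.066, -0.0]
contact_force: [-2.7, -1.4, 7.2]
grip_width: 0.0146
```

Contact came exactly at the expected height. Now I release and rise straight up.

Request:
{"api": "send_rows", "payload": {"motion": [{"dp":[0,0,0],"rot":[0,0,0],"grip":0.02},{"dp":[0,0,0],"rot":[0,0,0],"grip":0.028},{"dp":[0,0,0],"rot":[0,0,0],"grip":0.03},{"dp":[0,0,0.005],"rot":[0,0,0],"grip":0.03},{"dp":[0,0,0.02],"rot":[0,0,0],"grip":0.035},{"dp":[0,0,0.04],"rot":[0,0,0],"grip":0.045},{"dp":[0,0,0.04],"rot":[0,0,0],"grip":0.05},{"dp":[0,0,0.02],"rot":[0,0,0],"grip":0.05},{"dp":[0,0,0],"rot":[0,0,0],"grip":0.05}]}}

```text
clock: 30.15
tcp_pos: [0.4477, 0.2719, 0.1431]
orientation: [2.366, -2.066, -0.0]
contact_force: [-0.0, 0.6, -0.9]
grip_width: 0.0497
```

```bash
python3 - <<'E'
from h import *
s=st();f=snap('wrist','w23');P=board(f,.040)
# plate corners by white blob
[print(b) for b in blobs(f,(0,0,110),(180,60,255),150)]
E
```

```text
tcp [447.7 271.9 143.1] a -82.27 toolz [-0. -0. -1.] F [-0.   0.6 -0.9] g 49.7 t 30.15
green bbox [294, 138, 55, 103, 3881] n lamps 6
heatsink px (np.float64(321.0), np.float64(193.5)) size 18.0 41.0 world [449.  272.4  62. ]
lamps [[481.0, 276.6], [474.3, 295.9], [479.6, 256.2], [415.0, 287.8], [420.2, 248.1], [413.5, 267.5]] mean [447.3 272. ]
([318.6, 167.6], [270, 104, 101, 147, 4375], ((319.1505126953125, 177.31051635742188), (100.07880401611328, 145.8407440185547), 0.7073193788528442))
([315.4, 135.0], [290, 128, 60, 38, 515], ((319.70166015625, 146.48651123046875), (35.99333953857422, 59.219818115234375), 88.8982925415039))
```

```bash
python3 - <<'E'
from h import *
f=load('w23')
r=((319.15,177.31),(100.08,145.84),.7073);C=cv2.boxPoints(r)
W=np.array([world(f,u,v,.003)[:2]*1e3 for u,v in C]);print(C.round(1).tolist(),W.round(1).tolist(),W.mean(0))
for i in range(4):
    d=W[(i+1)%4]-W[i];print(np.linalg.norm(d).round(1),np.degrees(np.arctan2(d[1],d[0])).round(2))
E
```

```text
[[268.20001220703125, 249.60000610351562], [270.0, 103.80000305175781], [370.1000061035156, 105.0], [368.29998779296875, 250.8000030517578]] [[363.6, 319.9], [518.1, 332.1], [530.1, 234.4], [376.9, 209.4]] [447.18428382 273.9632715 ]
155.0 4.55
98.4 -83.0
155.2 -170.72
111.2 96.89
```

```bash
python3 - <<'E'
from h import *
f=load('w23')
hs=cv2.cvtColor(f['img'],cv2.COLOR_RGB2HSV)
m=(hs[:,:,1]<90)&(hs[:,:,2]>60)
n,l,s,c=cv2.connectedComponentsWithStats(m.astype(np.uint8));k=l[120,275] or l[110,320];m=l==k;print(s[k])
L=[];Rr=[]
for v in range(110,238,4):
    u=np.nonzero(m[v,255:385])[0]
    if len(u)>5: L.append(world(f,255+u[0]-.5,v,.003)[:2]*1e3);Rr.append(world(f,255+u[-1]+.5,v,.003)[:2]*1e3)
T=[world(f,u,np.nonzero(m[:,u])[0][0]-.5,.003)[:2]*1e3 for u in range(276,366,3)]
for nm,P in(('L',L),('R',Rr),('T',T)):
    vx,vy,x,y=cv2.fitLine(np.array(P,np.float32),cv2.DIST_HUBER,0,.01,.01).ravel();a=np.degrees(np.arctan2(vy,vx));nrm=np.array([-np.sin(np.radians(7.6)),np.cos(np.radians(7.6))]) if nm!='T' else np.array([np.cos(np.radians(7.6)),np.sin(np.radians(7.6))])
    print(nm,a.round(2),'offset',nrm@[x,y],'board point',nrm@[447.6,272.0])
E
```

```text
[ 270  104  101  147 5019]
L 7.37 offset 261.6710819340239 board point 210.41266666933132
R 7.26 offset 161.9296594388474 board point 210.41266666933132
T -83.22 offset 557.512858601875 board point 479.64181396652737
```

Request:
{"api": "send_rows", "payload": {"motion": [{"dp":[0.0216,-0.0489,0],"rot":[0,0,0.003],"grip":0.05},{"dp":[0.0216,-0.0489,0],"rot":[0,0,0.003],"grip":0.05},{"dp":[0.0216,-0.0489,0],"rot":[0,0,0.003],"grip":0.05},{"dp":[0.0216,-0.0489,0],"rot":[0,0,0.003],"grip":0.05},{"dp":[0.0216,-0.0489,0],"rot":[0,0,0.003],"grip":0.05},{"dp":[0.0216,-0.0489,0],"rot":[0,0,0.003],"grip":0.05},{"dp":[0.0216,-0.0489,0],"rot":[0,0,0.003],"grip":0.05},{"dp":[0.0216,-0.0489,0],"rot":[0,0,0.003],"grip":0.05},{"dp":[0.0216,-0.0489,0],"rot":[0,0,0],"grip":0.05},{"dp":[0,0,0],"rot":[0,0,0],"grip":0.05},{"dp":[0,0,0],"rot":[0,0,0],"grip":0.05}]}}

```text
clock: 31.58
tcp_pos: [0.635, -0.1827, 0.1245]
orientation: [2.385, -2.018, -0.03]
contact_force: [0.5, 0.9, -0.5]
grip_width: 0.0501
```

```bash
cat >> h.py <<'E'
def cover(f,z0=0.,guess=(320,180)):
    hs=cv2.cvtColor(f['img'],cv2.COLOR_RGB2HSV)
    m=((hs[:,:,0]<13)&(hs[:,:,1]>190)&(hs[:,:,2]>70)).astype(np.uint8)
    n,l,s,c=cv2.connectedComponentsWithStats(m)
    for k in range(1,n):
        if s[k,4]>400:
            h=cv2.convexHull(np.argwhere(l==k)[:,::-1].astype(np.int32));q=cv2.approxPolyDP(h,6,True)[:,0]
            W=np.array([world(f,*p,.005+z0)[:2]*1e3 for p in q])
            print(s[k].tolist(),q.tolist(),W.round(1).tolist(),W.mean(0).round(1),'sides',[(np.linalg.norm(W[i-1]-W[i]).round(1),np.degrees(np.arctan2(*(W[i]-W[i-1])[::-1])).round(1)) for i in range(len(W))])
E
python3 - <<'E'
from h import *
s=st();f=snap('wrist','w24');cover(f)
print('dark');[print(b) for b in blobs(f,(0,0,0),(180,255,60),150)]
E
```

```text
tcp [ 635.  -182.7  124.5] a -80.50 toolz [-0.026 -0.001 -1.   ] F [ 0.5  0.9 -0.5] g 50.1 t 31.57
dark
([136.0, 49.7], [63, 0, 109, 89, 1966], ((117.0, 44.0), (88.0, 108.0), 90.0))
([306.5, 176.5], [299, 153, 15, 48, 649], ((306.0, 176.5), (47.0, 14.0), 90.0))
([527.3, 200.9], [522, 189, 14, 25, 175], ((527.116943359375, 200.3354034423828), (10.650243759155273, 23.297405242919922), 19.440034866333008))
([320.5, 347.6], [0, 240, 640, 160, 50418], ((319.5, 319.5), (159.0, 639.0), 90.0))
```

```bash
python3 - <<'E'
from h import *
f=load('w24');hs=cv2.cvtColor(f['img'],cv2.COLOR_RGB2HSV)
for u in(250,275,285,292,320,330,338,350,380): print(u,hs[176,u],f['img'][176,u])
print(world(f,306.,176.5,.025)*1e3)
E
```

```text
250 [ 15 170 165] [165 111  55]
275 [ 14 221 182] [182  98  24]
285 [ 13 255 122] [122  52   0]
292 [ 12 255 122] [122  50   0]
320 [ 12 253 122] [122  51   1]
330 [ 12 255 118] [118  49   0]
338 [ 13 255 121] [121  51   0]
350 [ 15 159 109] [109  74  41]
380 [ 15 164 101] [101  68  36]
[ 642.92265839 -166.91821349   25.        ]
```

```bash
sed -i 's/hs\[:,:,0\]<13)&(hs\[:,:,1\]>190)/hs[:,:,0]<17)\&(hs[:,:,1]>205)/' h.py; python3 - <<'E'
from h import *
cover(load('w24'))
E
```

```text
[327, 0, 126, 81, 5976] [[452, 0], [416, 80], [327, 42], [342, 0]] [[807.8, -264.6], [741.8, -250.5], [759.2, -166.6], [792.7, -173.6]] [ 775.4 -213.8] sides [(np.float64(92.2), np.float64(-80.6)), (np.float64(67.5), np.float64(167.9)), (np.float64(85.6), np.float64(78.3)), (np.float64(34.3), np.float64(-11.8))]
[273, 116, 68, 112, 5946] [[337, 227], [277, 226], [274, 117], [340, 118]] [[591.8, -205.9], [582.8, -145.2], [689.2, -128.9], [698.3, -189.3]] [ 640.5 -167.3] sides [(np.float64(107.8), np.float64(-171.2)), (np.float64(61.4), np.float64(98.5)), (np.float64(107.6), np.float64(8.7)), (np.float64(61.1), np.float64(-81.4))]
```

Request:
{"api": "send_rows", "payload": {"motion": [{"dp":[0.0055,0.0154,-0.01],"rot":[0.001,-0.026,-0.014],"grip":0.045},{"dp":[0,0,-0.03],"rot":[0,0,0],"grip":0.04},{"dp":[0,0,-0.035],"rot":[0,0,0],"grip":0.035},{"dp":[0,0,-0.03],"rot":[0,0,0],"grip":0.035},{"dp":[0,0,0],"rot":[0,0,0],"grip":0.035},{"dp":[0,0,0],"rot":[0,0,0],"grip":0.035}]}}

```text
clock: 32.38
tcp_pos: [0.6393, -0.1572, 0.0176]
orientation: [-2.393, 2.031, 0.002]
contact_force: [-0.7, -0.9, 0.8]
grip_width: 0.035
```

```bash
python3 - <<'E'
from h import *
s=st();f=snap('wrist','w25');cover(f)
E
```

```text
tcp [ 639.3 -157.2   17.6] a -80.64 toolz [ 0.001  0.003 -1.   ] F [-0.7 -0.9  0.8] g 35.0 t 32.38
[371, 0, 180, 82, 7995] [[550, 0], [507, 81], [371, 22], [379, 0]] [[785.0, -260.2], [741.0, -250.0], [758.5, -165.4], [769.9, -167.6]] [ 763.6 -210.8] sides [(np.float64(93.9), np.float64(-80.7)), (np.float64(45.2), np.float64(166.9)), (np.float64(86.3), np.float64(78.3)), (np.float64(11.5), np.float64(-10.7))]
[287, 135, 103, 161, 11427] [[389, 137], [383, 247], [359, 295], [291, 294], [287, 136]] [[698.6, -189.0], [627.3, -200.7], [589.2, -191.9], [582.2, -144.8], [689.1, -127.5]] [ 637.3 -170.8] sides [(np.float64(62.2), np.float64(-81.2)), (np.float64(72.2), np.float64(-170.7)), (np.float64(39.1), np.float64(166.9)), (np.float64(47.5), np.float64(98.4)), (np.float64(108.2), np.float64(9.2))]
```

Request:
{"api": "send_rows", "payload": {"motion": [{"dp":[0.001,-0.0098,0],"rot":[-0.003,0.001,-0.01],"grip":0.035},{"dp":[0,0,-0.007],"rot":[0,0,0],"grip":0.035},{"dp":[0,0,-0.007],"rot":[0,0,0],"grip":0.035},{"dp":[0,0,-0.007],"rot":[0,0,0],"grip":0.035},{"dp":[0,0,-0.006],"rot":[0,0,0],"grip":0.035},{"dp":[0,0,0],"rot":[0,0,0],"grip":0.035}]}}

```text
clock: 33.17
tcp_pos: [0.6416, -0.1683, -0.0088]
orientation: [-2.383, 2.046, -0.005]
contact_force: [0.9, -0.3, -0.8]
grip_width: 0.0351
```

```bash
python3 - <<'E'
from h import *
st()
E
```

```text
tcp [ 641.6 -168.3   -8.8] a -81.30 toolz [ 0.003 -0.002 -1.   ] F [ 0.9 -0.3 -0.8] g 35.1 t 33.17
```

Request:
{"api": "send_rows", "payload": {"motion": [{"dp":[-0.0013,0.0013,-0.004],"rot":[0.002,0.003,0.001],"grip":0.035},{"dp":[0,0,-0.004],"rot":[0,0,0],"grip":0.035},{"dp":[0,0,-0.004],"rot":[0,0,0],"grip":0.03},{"dp":[0,0,-0.004],"rot":[0,0,0],"grip":0.025}], "grip_force": 20}}

```text
clock: 33.67
tcp_pos: [0.6406, -0.1668, -0.0254]
orientation: [-2.384, 2.044, -0.0]
contact_force: [0.1, 0.3, -0.4]
grip_width: 0.0251
```

Request:
{"api": "send_rows", "payload": {"motion": [{"dp":[0,0,0],"rot":[0,0,0],"grip":0.018},{"dp":[0,0,0],"rot":[0,0,0],"grip":0.008},{"dp":[0,0,0],"rot":[0,0,0],"grip":0.008}], "grip_force": 20}}

```text
clock: 34.05
tcp_pos: [0.6406, -0.1669, -0.0256]
orientation: [-2.384, 2.044, -0.0]
contact_force: [-0.1, -0.1, -0.1]
grip_width: 0.0134
```

```bash
python3 - <<'E'
from h import *
st();f=snap('wrist','w26');cover(f)
E
```

```text
tcp [ 640.6 -166.9  -25.6] a -81.22 toolz [ 0.001  0.001 -1.   ] F [-0.1 -0.1 -0.1] g 13.4 t 34.05
[376, 0, 202, 68, 6770] [[577, 1], [544, 64], [532, 67], [376, 0]] [[768.8, -257.5], [742.6, -251.8], [740.6, -246.9], [756.1, -172.4]] [ 752.  -232.1] sides [(np.float64(86.1), np.float64(-81.5)), (np.float64(26.7), np.float64(167.8)), (np.float64(5.3), np.float64(112.3)), (np.float64(76.1), np.float64(78.3))]
[255, 139, 132, 137, 11813] [[385, 140], [380, 273], [262, 275], [255, 140]] [[698.9, -188.2], [630.1, -199.8], [619.4, -137.7], [689.5, -127.0]] [ 659.5 -163.2] sides [(np.float64(61.9), np.float64(-81.3)), (np.float64(69.8), np.float64(-170.4)), (np.float64(63.0), np.float64(99.8)), (np.float64(71.0), np.float64(8.7))]
[296, 300, 49, 36, 1125] [[344, 334], [297, 335], [305, 301], [336, 300]] [[589.8, -187.3], [585.1, -161.1], [607.3, -162.6], [610.5, -179.3]] [ 598.2 -172.6] sides [(np.float64(22.2), np.float64(-158.8)), (np.float64(26.6), np.float64(100.1)), (np.float64(22.3), np.float64(-3.7)), (np.float64(17.0), np.float64(-79.2))]
```

Request:
{"api": "send_rows", "payload": {"motion": [{"dp":[0,0,0.003],"rot":[0,0,0],"grip":0.008},{"dp":[0,0,0.02],"rot":[0,0,0],"grip":0.008},{"dp":[0,0,0.035],"rot":[0,0,0],"grip":0.008},{"dp":[0,0,0.04],"rot":[0,0,0],"grip":0.008},{"dp":[0,0,0.035],"rot":[0,0,0],"grip":0.008},{"dp":[-0.01,0.022,0.002],"rot":[0,0,-0.002],"grip":0.008},{"dp":[-0.0193,0.044,0.002],"rot":[0,0,-0.002],"grip":0.008},{"dp":[-0.0193,0.044,0.002],"rot":[0,0,-0.002],"grip":0.008},{"dp":[-0.0193,0.044,0.002],"rot":[0,0,-0.002],"grip":0.008},{"dp":[-0.0193,0.044,0.002],"rot":[0,0,-0.002],"grip":0.008},{"dp":[-0.0193,0.044,0.002],"rot":[0,0,-0.002],"grip":0.008},{"dp":[-0.0193,0.044,0.002],"rot":[0,0,-0.002],"grip":0.008},{"dp":[-0.0193,0.044,0.002],"rot":[0,0,-0.002],"grip":0.008},{"dp":[-0.0193,0.044,0.002],"rot":[0,0,-0.003],"grip":0.008},{"dp":[-0.0193,0.044,0],"rot":[0,0,-0.003],"grip":0.008},{"dp":[-0.01,0.022,0],"rot":[0,0,0],"grip":0.008},{"dp":[0,0,0],"rot":[0,0,0],"grip":0.008},{"dp":[0,0,0],"rot":[0,0,0],"grip":0.008}], "grip_force": 45}}

```text
clock: 36.35
tcp_pos: [0.422, 0.2921, 0.1341]
orientation: [2.371, -2.055, -0.002]
contact_force: [0.4, 0.3, -0.4]
grip_width: 0.0127
```

```bash
python3 - <<'E'
from h import *
s=st();f=snap('wrist','w27');cover(f,s['tcp_pos'][2]+.0256)
print('need',np.array([447.6,272.7])-s['tcp_pos'][:2]*1e3)
E
```

```text
tcp [422.  292.1 134.1] a -81.84 toolz [-0.003 -0.002 -1.   ] F [ 0.4  0.3 -0.4] g 12.7 t 36.35
[255, 138, 132, 140, 11859] [[385, 140], [379, 276], [263, 277], [255, 140]] [[480.2, 270.3], [409.4, 259.5], [400.1, 320.9], [471.5, 331.4]] [440.3 295.5] sides [(np.float64(61.8), np.float64(-81.9)), (np.float64(71.7), np.float64(-171.4)), (np.float64(62.1), np.float64(98.6)), (np.float64(72.2), np.float64(8.4))]
[0, 233, 52, 144, 1067] [[14, 376], [0, 233], [41, 238], [51, 346]] [[315.3, 459.8], [406.2, 456.9], [406.3, 436.4], [339.7, 436.6]] [366.9 447.4] sides [(np.float64(33.6), np.float64(136.4)), (np.float64(90.9), np.float64(-1.8)), (np.float64(20.6), np.float64(-89.6)), (np.float64(66.7), np.float64(179.8))]
[298, 301, 47, 35, 1155] [[344, 335], [298, 335], [305, 302], [335, 301]] [[370.2, 272.1], [366.6, 297.9], [388.2, 296.7], [391.1, 280.5]] [379.  286.8] sides [(np.float64(22.5), np.float64(-158.1)), (np.float64(26.0), np.float64(98.0)), (np.float64(21.6), np.float64(-3.2)), (np.float64(16.5), np.float64(-79.8))]
need [ 25.6399286  -19.39827505]
```

Request:
{"api": "send_rows", "payload": {"motion": [{"dp":[0.0128,-0.0097,0],"rot":[0.002,-0.003,-0.007],"grip":0.008},{"dp":[0.0128,-0.0097,0],"rot":[0,0,-0.006],"grip":0.008},{"dp":[0,0,-0.015],"rot":[0,0,0],"grip":0.008},{"dp":[0,0,-0.015],"rot":[0,0,0],"grip":0.008},{"dp":[0,0,-0.015],"rot":[0,0,0],"grip":0.008},{"dp":[0,0,-0.015],"rot":[0,0,0],"grip":0.008},{"dp":[0,0,0],"rot":[0,0,0],"grip":0.008},{"dp":[0,0,0],"rot":[0,0,0],"grip":0.008}]}}

```text
clock: 37.4
tcp_pos: [0.4497, 0.2674, 0.0681]
orientation: [2.351, -2.079, -0.001]
contact_force: [-0.4, -0.2, -1.9]
grip_width: 0.0126
```

```bash
python3 - <<'E'
from h import *
s=st();print('need',np.array([447.6,272.7])-s['tcp_pos'][:2]*1e3)
E
```

```text
tcp [449.7 267.4  68.1] a -82.97 toolz [-0.003 -0.002 -1.   ] F [-0.4 -0.2 -1.9] g 12.6 t 37.4
need [-2.14597639  5.34100951]
```

Request:
{"api": "send_rows", "payload": {"motion": [{"dp":[-0.0021,0.0053,0],"rot":[0.002,-0.003,0.0065],"grip":0.008},{"dp":[0,0,-0.005],"rot":[0,0,0],"grip":0.008},{"dp":[0,0,-0.005],"rot":[0,0,0],"grip":0.008},{"dp":[0,0,-0.005],"rot":[0,0,0],"grip":0.008},{"dp":[0,0,-0.003],"rot":[0,0,0],"grip":0.008},{"dp":[0,0,0],"rot":[0,0,0],"grip":0.008}]}}

```text
clock: 38.15
tcp_pos: [0.4482, 0.2738, 0.05]
orientation: [-2.359, 2.071, -0.002]
contact_force: [-0.6, -0.1, -0.6]
grip_width: 0.0126
```

```bash
python3 - <<'E'
from h import *
s=st();print('need',np.array([447.6,272.7])-s['tcp_pos'][:2]*1e3)
E
```

```text
tcp [448.2 273.8  50. ] a -82.55 toolz [ 0.002  0.001 -1.   ] F [-0.6 -0.1 -0.6] g 12.6 t 38.15
need [-0.57887482 -1.09158685]
```

Request:
{"api": "send_rows", "payload": {"motion": [{"dp":[-0.0006,-0.0011,-0.002],"rot":[-0.001,0.002,0],"grip":0.008},{"dp":[0,0,-0.003],"rot":[0,0,0],"grip":0.008},{"dp":[0,0,-0.003],"rot":[0,0,0],"grip":0.008}]}}

```text
clock: 38.52
tcp_pos: [0.4479, 0.2726, 0.0418]
orientation: [-2.36, 2.072, -0.001]
contact_force: [0.5, 0.0, -1.0]
grip_width: 0.0125
```

Request:
{"api": "send_rows", "payload": {"motion": [{"dp":[0,0,-0.0015],"rot":[0,0,0],"grip":0.008}]}}

```text
clock: 38.65
tcp_pos: [0.4478, 0.2726, 0.0401]
orientation: [-2.36, 2.072, -0.001]
contact_force: [0.1, 0.0, -0.4]
grip_width: 0.0126
```

```bash
python3 - <<'E'
from h import *
s=st();print('need',np.array([447.6,272.7])-s['tcp_pos'][:2]*1e3)
E
```

```text
tcp [447.8 272.6  40.1] a -82.57 toolz [ 0.001  0.    -1.   ] F [ 0.1  0.  -0.4] g 12.6 t 38.65
need [-0.2323136   0.12150068]
```

Request:
{"api": "send_rows", "payload": {"motion": [{"dp":[0,0,-0.0011],"rot":[0,0.001,0],"grip":0.008}]}}

```text
clock: 38.78
tcp_pos: [0.4478, 0.2726, 0.0388]
orientation: [2.361, -2.073, -0.001]
contact_force: [0.1, 0.1, -0.4]
grip_width: 0.0122
```

Request:
{"api": "send_rows", "payload": {"motion": [{"dp":[0,0,-0.0008],"rot":[0,0,0],"grip":0.008}]}}

```text
clock: 38.9
tcp_pos: [0.4478, 0.2726, 0.0383]
orientation: [2.361, -2.072, -0.0]
contact_force: [-2.9, -1.8, 10.2]
grip_width: 0.0124
```

Contact is at the expected 64 mm. Release and retreat upward, then look.

Request:
{"api": "send_rows", "payload": {"motion": [{"dp":[0,0,0],"rot":[0,0,0],"grip":0.018},{"dp":[0,0,0],"rot":[0,0,0],"grip":0.026},{"dp":[0,0,0],"rot":[0,0,0],"grip":0.03},{"dp":[0,0,0.005],"rot":[0,0,0],"grip":0.03},{"dp":[0,0,0.02],"rot":[0,0,0],"grip":0.035},{"dp":[0,0,0.04],"rot":[0,0,0],"grip":0.05},{"dp":[0,0,0.04],"rot":[0,0,0],"grip":0.05},{"dp":[0,0,0.02],"rot":[0,0,0],"grip":0.05},{"dp":[0,0,0],"rot":[0,0,0],"grip":0.05}]}}

```text
clock: 40.02
tcp_pos: [0.4475, 0.2728, 0.1686]
orientation: [-2.361, 2.072, 0.0]
contact_force: [-0.2, 0.1, -0.2]
grip_width: 0.0501
```

```bash
python3 - <<'E'
from h import *
s=st();f=snap('wrist','w28');cover(f,.064)
snap('side','s28')
a=cv2.resize(cv2.imread('pics/s28.png')[255:335,250:350],(500,400),interpolation=cv2.INTER_CUBIC)
b=cv2.resize(cv2.imread('pics/w28.png')[80:260,250:390],(300,386),interpolation=cv2.INTER_CUBIC);b=np.vstack([b,np.zeros((14,300,3),np.uint8)])
cv2.imwrite('pics/m28.png',np.hstack([a,b]))
hs=cv2.cvtColor(f['img'],cv2.COLOR_RGB2HSV)
m=(hs[:,:,1]<90)&(hs[:,:,2]>60)
L=[];R=[]
for v in range(112,250,4):
    u=np.nonzero(m[v,255:385])[0]
    if len(u)>5: L.append(255+u[0]);R.append(255+u[-1])
print(L,R)
E
```

```text
tcp [447.5 272.8 168.6] a -82.54 toolz [ 0.     0.001 -1.   ] F [-0.2  0.1 -0.2] g 50.1 t 40.02
[287, 130, 70, 116, 6417] [[355, 130], [353, 244], [289, 244], [287, 130]] [[505.2, 250.5], [398.8, 235.6], [390.8, 296.9], [497.5, 309.7]] [448.  273.2] sides [(np.float64(59.7), np.float64(-82.6)), (np.float64(107.5), np.float64(-172.0)), (np.float64(61.8), np.float64(97.4)), (np.float64(107.5), np.float64(6.9))]
[0, 244, 54, 137, 2140] [[53, 248], [22, 372], [1, 379], [1, 250]] [[357.1, 523.3], [204.3, 569.8], [191.8, 593.7], [348.5, 573.6]] [275.4 565.1] sides [(np.float64(51.0), np.float64(-80.2)), (np.float64(159.7), np.float64(163.1)), (np.float64(27.0), np.float64(117.6)), (np.float64(158.0), np.float64(-7.3))]
[np.int64(274), np.int64(275), np.int64(275), np.int64(275), np.int64(275), np.int64(275), np.int64(275), np.int64(275), np.int64(276), np.int64(276), np.int64(276), np.int64(276), np.int64(276), np.int64(276), np.int64(277), np.int64(277), np.int64(277), np.int64(277), np.int64(277), np.int64(277), np.int64(277), np.int64(278), np.int64(278), np.int64(278), np.int64(278), np.int64(278), np.int64(278), np.int64(278), np.int64(279), np.int64(279), np.int64(279), np.int64(279), np.int64(255), np.int64(255)] [np.int64(367), np.int64(367), np.int64(367), np.int64(366), np.int64(366), np.int64(366), np.int64(366), np.int64(366), np.int64(366), np.int64(366), np.int64(365), np.int64(365), np.int64(365), np.int64(365), np.int64(365), np.int64(365), np.int64(364), np.int64(364), np.int64(364), np.int64(364), np.int64(364), np.int64(364), np.int64(363), np.int64(363), np.int64(363), np.int64(363), np.int64(363), np.int64(363), np.int64(363), np.int64(363), np.int64(363), np.int64(362), np.int64(384), np.int64(384)]
```

View pics/m28.png

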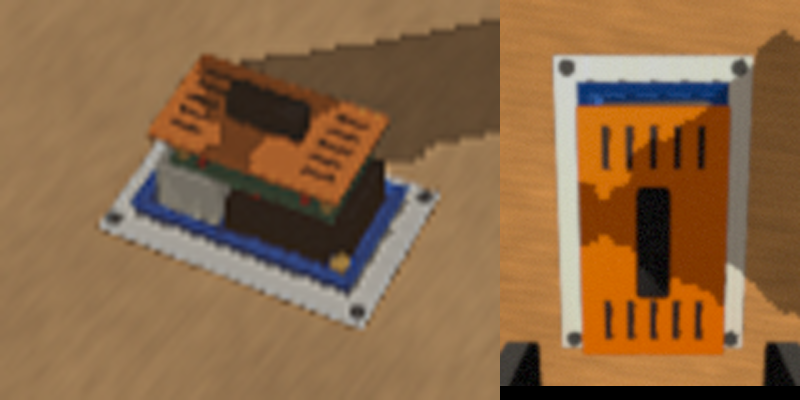

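```bash
python3 -c "
from h import *
print(hand_in())"
```

```text
the job is handed in; nothing more can be done
None
```

The speaker kit is built and handed in, in the order asked: battery, speaker, board, then the smallest of the three orange covers. The robot clock read 40 s against the 112 s limit.

**Placing:** Each part touched down within 1 mm of its expected height and was then released. The battery and speaker touched at the housing floor, the board at 40 mm and the cover at 64 mm. Contact forces read at most 26 N.

**Last checks:**
- **Battery:** its red dot measured at housing (1.0, 14.0) mm, against a target of (1.0, 14.25).
- **Interlock:** a picture taken before the board went on shows the two L shapes fitting together.
- **Board:** centred to within about 0.5 mm along the housing and about 1.4 mm across it. It is turned about 0.4° from the housing.
- **Cover:** its middle lines up with the plate's middle in the wrist view. It looks level in the side view, bar up.
- **Bystanders:** no move went near the magnifier, pliers or spool, but I took no final measurement of them.

**What disagreed:**
- **TCP offset:** the reported TCP lay about 40 mm beyond the fingertips seen in both cameras. My first battery grip therefore closed above it without touching it; I then gripped using the camera heights.
- **Arm drift:** the arm drifted several mm on quick moves, which I corrected before each placing.
- **Housing position:** the estimates varied by about 3 mm in position and 1.5° in angle, depending on view and features. I used the values that fit the seated parts, moving the cover target slightly toward the plate's edges.

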